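# Clamp the filter-cell holder with its draw latch

## Task

Close the draw latch of the filter-cell holder: lower the latch's wire bail so that its crossbar drops into the slot of the keeper on the sliding end block, draw it back under the keeper's lip, then swing the lever over and down, past centre, until it lies flat and the end block is drawn fully home against the tube. Work gently: feel for the slot rather than forcing the crossbar down on the keeper, do not press the lever hard into its stop, and leave the jar and the beaker beside the holder where they are.

Things in the scene. Friction and masses are not known exactly. Their poses are not given: they have to be found in the camera images.
- holder: Fixed metal filter-cell holder: base plate 215 x 84 x 10 mm with, along its x, a head block (x -75 to -17 mm, top at 44 mm) bearing the latch, a glass tube, and a sliding end block. Origin: centre of the base plate's underside, on the worktop. x: along the tube from head to end block; z up. Lever, bail and crossbar move only in its x-z plane, at y = 0. The latch's things stay within 110 mm of it.
- lever_pin (a point): Axis of the lever's hinge pin, along the holder's y; at (-30, 0, 56) mm in the holder's frame. Hooked, the lever turns with about 3 to 12 N pressed on its handle; dead centre is at 0.35 rad, and below it the bail's spring holds the lever closed.
- lever: Steel lever, 26 mm wide; origin on the pin. Handle: a plate 82 mm along the lever's -x. Its angle is its turn about the holder's +y: 0 = closed, axes parallel to the holder's, handle flat towards the holder's -x; opening swings the handle up and over towards +x, 2.4 rad at most. Starts at 1.7 to 2.0 rad and stays where left (friction about 0.03 Nm).
- handle (a point): Point on the middle of the handle's outer face (the face to press on), 65 mm from the pin: (-65, 0, 5) mm in the lever's frame. The handle is 5 mm thick there; a round bead 8 mm thick crosses its end, 78 mm from the pin.
- bail: Wire bail hinged on the lever; arms at y = +-27 mm. Origin on its hinge axis, at (-16.9, 0, -6.2) mm in the lever's frame (18 mm from the pin). x: along the arms to the crossbar; z: along the pull's stem. Starts raised 0.2 to 0.7 rad above level and stays where put (friction about 0.02 Nm); moving it lengthways turns the lever. Turning the lever lifts the bail along with it unless the crossbar has first been drawn back under the keeper's lip.
- bar_center (a point): Centre of the crossbar: a round steel bar 6 mm thick and 54 mm long, along the holder's y, across the end of the bail; 100 mm from the bail's hinge axis when the spring is not stretched.
- pull (a point): Centre of the T-shaped pull: a round steel bar 10 mm thick and 32 mm long, parallel to the crossbar, on a 6 mm stem that stands up from the crossbar's middle along the bail's z; 36 mm from the crossbar's axis. Best pinched from above, fingers closing along the holder's x; it turns between them as the bail swings. With the crossbar seated, the keeper's tops lie about 28 mm below it.
- crossbar (a joint): Stretch in m of the bail's spring (0 at rest; the crossbar slides outward along the bail; 2.5 N per mm on a preload of 10 N). 3 to 17 mm when properly clamped.
- end_block: Sliding aluminium end block, 64 mm wide, its top 34 mm above its origin. Origin: on the base plate's top (10 mm above the worktop), at holder x = 59 mm when home, y = 0; axes as the holder's. Starts 1.5 to 3.5 mm further out (+x); slides with 10 N of friction. A steel keeper stands on its top (see keeper_ref).
- keeper_ref (a point): Point of the end block, 50 mm above its origin, level with the keeper's tops. The keeper is two equal cheeks at y = +-11 to +-20 mm, with room between for the pull's stem. Its bearing face is 6.5 mm before to 6.5 mm beyond this point in x, set by a screw, different each time and not reported: find the slot by touch or sight (see slot_ref).
- slot_ref (a point): Nominal middle of the slot's mouth, 8 mm beyond keeper_ref in x. Each cheek, in x from its bearing face: post -9 to 0 mm with a lip 3.5 mm thick overhanging to +3.75; slot, 8 mm wide at its mouth, 14 mm deep; shoulder 11.75 to 21.75 mm, as high as the lip. Seated, the crossbar's axis is 3 mm beyond the face, under the lip.
- jar_ferrules: Small white jar with a red lid, 46 mm across, 64 mm tall, loose beside the holder; origin under its base. Leave alone.
- beaker_small: Small glass beaker, 60 mm across, 70 mm tall, loose beside the holder; origin under its base. Leave alone.

How it is judged:
On the way, in this order (a step that is already met when the one before it is completed fails the run):
1. with the lever still up, the crossbar has dropped into the keeper's slot (z of bar_center in the frame of end_block below 0.0445 m and x of bar_center in the frame of end_block between -0.0045 and 0.0165 m and angle between the x axis of lever and the x axis of holder, either way round above 0.7 rad), for 0.2 s.
2. the lever has been swung past centre with the crossbar hooked and its spring stretched (z of bar_center in the frame of end_block below 0.0445 m and x of bar_center in the frame of end_block between -0.0045 and 0.0165 m and angle between the x axis of lever and the x axis of holder, either way round below 0.3 rad and value of joint crossbar above 0.002 m), for 0.2 s.
At the end, for the whole second after the job is handed in: Crossbar in the keeper's slot (axis under 44.5 mm above the end block's origin, -4.5 to +16.5 mm from it in x), spring stretched over 2 mm, lever within 0.12 rad of flat and at rest, end block home to within 1.2 mm (z of bar_center in the frame of end_block below 0.0445 m and x of bar_center in the frame of end_block between -0.0045 and 0.0165 m and angle between the x axis of lever and the x axis of holder, either way round below 0.12 rad and value of joint crossbar above 0.002 m and x of end_block in the frame of holder below 0.0602 m and angular speed of lever below 0.05 rad/s and linear speed of end_block below 0.01 m/s); the robot touches nothing.
It fails at once if the crossbar is forced down on the keeper: more than 20 N between the bail with its crossbar and the end block with its keeper while the spring is not stretched (contact force between bail and end_block above 20 N and value of joint crossbar below 0.0005 m).
It fails at once if the lever is pressed with more than 30 N (contact force between the fingers and lever above 30 N and contact force between the fingers and bail below 1 N).
It fails at once if the jar or the beaker is pushed by more than 15 mm (distance of any of jar_ferrules, beaker_small from where it was at the start of the episode above 0.015 m).
It also fails if it takes over 72 s, if anything falls off the work surface, if the arm or the gripper's body presses on something with over 40 N, if the wrist force passes 120 N, or if a joint passes its speed limit or range.

## Robot

A 6-joint arm with a two-finger parallel gripper is mounted at the origin on a cart in front of the work surface, level with it; the furniture and walls round the work are solid. World frame = base frame: x ahead of the robot, y to its left, z up, the work surface at z = 0. Lengths are in m, angles in rad, forces in N, time in s.
With the tool pointing down it reaches from about 0.375 to 0.9 m from the base axis. Payload 3.1 kg.
Tool frame: the origin (TCP) lies midway between the tips of the shut fingers; the grasp point (between the pads) lies 19 mm behind it (manip.grasp_offset is the distance from the TCP to the grasp point, in m); z points along the fingers, y is the line along which they close (so a half turn about z gives the same grasp; the last joint's range is limited). The gripper opens to 85 mm and grips with 20 to 120 N. Pads are 22 mm wide; open, the fingers measure 114 mm over their backs; the gripper's body (76 mm by 85 mm) begins 54 mm behind the grasp point. The pads swing forward as they close: fully open they stand 13 mm farther back than shut.
Start: joints at [0.931, 0.527, 1.433, -0, 1.181, -0.178], TCP at [0.278, 0.56, 0.211] pointing down, gripper open.
Joint ranges: [-3.08, 3.08], [-0.75, 2.2], [0.22, 2.44], [-1.43, 4.57], [0, 2.65], [-2.85, 2.85]. Speed limits (rad/s): [2.79, 2.79, 3.14, 3.14, 3.14, 3.14].

## Interface

Orientations are given as a unit quaternion [x, y, z, w].
In Python, from station import sensors, cams, order, manip gives the robot as it stands.
- The arm moves only by the tool move_arm, never from a script. Its argument "targets" is a list of rows, each an object of numbers: "dx", "dy", "dz": the shift along the world's x, y, z normalised to -1 to 1, where 1 is 25 mm; "rx", "ry", "rz": the turn, a rotation vector about the world's x, y, z normalised to -1 to 1, where 1 is 30 degrees. A call has exactly 10 rows; each row shifts and turns the commanded pose from where the row before left it; what a row does not reach is not made up. A row lasts 1/8 s, in which the tool goes at most 62.5 mm and 10.7 degrees, less where a joint would pass 70% of its speed; a pose out of reach is approached as far as the arm can. A call with a number of a shift or a turn outside -1 to 1 is refused whole. A call with a gripper value outside its range is refused whole. "claw" is the opening in per cent of the stroke, from 0 (shut) to 100 (fully open), set as the call begins (left out, the last holds). The fingers move at their own pace and stop on an object; "newtons" is the grip in N (left out, the last holds). Time passes only in rows, so rows that do not move let the fingers close, or fill a call up. It gives the time, the measured TCP pose, the force, the opening and the grip force at its end, in the units of the state.
- sensors.sense(): the state, without advancing time (a new reading comes with each control period).
- cams.snapshot(name): name is "scene" or "top" or "wrist"; returns the picture (420x560x3 uint8, red, green, blue); there is no depth.
- cams.camera_model(name): a dict with "fx", "fy", "cx", "cy" (pixels), "distortion" ([k1, k2, p1, p2, k3] as OpenCV has them; the pictures are not rectified), "extrinsics" (4x4, takes a point from world to camera coordinates). Camera axes: x right, y down, z forward; pixel columns grow to the right and rows downward; lengths in m; the calibration is good to about 2 mm. A picture is of the moment at which its call begins: read the wrist's pose just before it. camera_model takes no time and is no camera call; for the wrist camera it gives the pose at the moment of the call.
- order.sign_off(): hands the job in; it is judged then, once.
The state is a dict: "t": time; "q": joint angles; "qd": joint speeds; "tau": joint torques, N m; "tcp_pos": TCP position; "tool_rot": TCP orientation; "force": force on the tool from outside, world axes, zero at the start; "ft_torque": the same for the moment, N m; "finger_gap": opening from 0.0 (shut) to 1.0 (fully open); "gripper_force": force on a finger pad.
Only numpy, scipy, OpenCV 4.12 (cv2) and the standard library are available. Lean on these libraries where they do the work, as an engineer would, in place of code of your own. Each camera call takes 0.05 s, during which the arm holds its last target. There are 200 camera calls.

## Working session

There is one attempt and no reset: what is moved stays moved. The work goes in short steps, Python scripts to look and compute and a tool call to move; the robot and the scene stay as the last step left them, time stands still between calls to the robot, and variables do not carry over. Pictures are saved under pics/ and viewed, at most 10 in all, crops included, and the job is handed in when it is done.

Besides the shell and the picture viewer there is one more tool, called after "Emit:" as name(argument=value, ...) on one line, values as JSON. move_arm: Moves the arm, as the interface text tells. Scaled input: -1 to 1 covers 25 mm each way for a shift and 30 degrees each way for a turn. Its arguments: {"type":"object","properties":{"targets":{"type":"array"},"claw":{"type":"number"},"newtons":{"type":"number"}},"required":["targets"]}

```bash
ls; mkdir -p pics
python3 - <<'E'
from station import sensors,cams,manip
import cv2,numpy as np
s=sensors.sense();print(s)
for n in ("scene","top"):
    im=cams.snapshot(n);cv2.imwrite(f"pics/{n}0.png",im[:,:,::-1])
    m=cams.camera_model(n);print(n,m)
E
```

```text
pics
{'t': 0.0, 'q': array([ 9.31522362e-01,  5.28486472e-01,  1.43390994e+00,  4.50335226e-05,
        1.18142063e+00, -1.78529039e-01]), 'qd': array([ 0.00099555, -0.00015058, -0.0004098 ,  0.00109705,  0.00054921,
        0.00029291]), 'tau': array([-5.27975644e-04, -4.42351055e+01, -1.78024220e+01, -2.83269310e-04,
        8.52592435e-03,  4.98373865e-06]), 'tcp_pos': array([0.27739599, 0.55920942, 0.20991878]), 'tool_rot': array([ 2.28348365e-01,  9.73578855e-01, -1.01222166e-03, -4.61314376e-04]), 'force': array([-1.00341622,  0.33945571,  0.40752509]), 'ft_torque': array([ 0.0349194 , -0.00834679,  0.01297974]), 'gripper_force': 0.0, 'finger_gap': 1.0002423436931962}
scene {'fx': 510.5598643656484, 'fy': 510.5598643656484, 'cx': 271.2832934307982, 'cy': 210.58335298106672, 'distortion': array([0.05721714, 0.        , 0.        , 0.        , 0.        ]), 'extrinsics': array([[ 0.86302425, -0.50458181, -0.02421448, -0.45117806],
       [-0.27203   , -0.4238139 , -0.86393371,  0.26892377],
       [ 0.42566281,  0.75218281, -0.50302306,  0.58735017],
       [ 0.        ,  0.        ,  0.        ,  1.        ]])}
top {'fx': 541.5521822718752, 'fy': 541.5521822718752, 'cx': 277.91215286261985, 'cy': 216.10981522322314, 'distortion': array([-0.01616047,  0.        ,  0.        ,  0.        ,  0.        ]), 'extrinsics': array([[ 0.02258238, -0.9997434 ,  0.00177818,  0.06901716],
       [-0.99198119, -0.0226282 , -0.1243434 ,  0.55203056],
       [ 0.12435173,  0.00104405, -0.99223765,  0.90633511],
       [ 0.        ,  0.        ,  0.        ,  1.        ]])}
```

View pics/scene0.png

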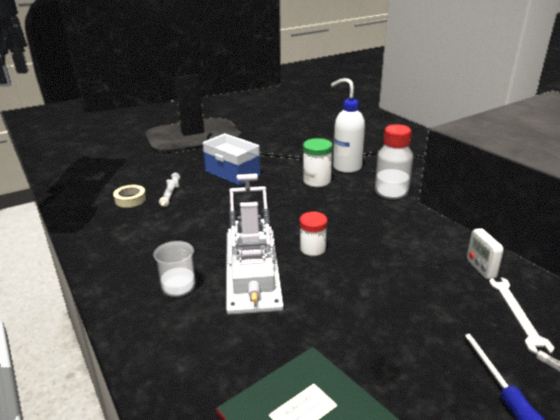

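View pics/top0.png

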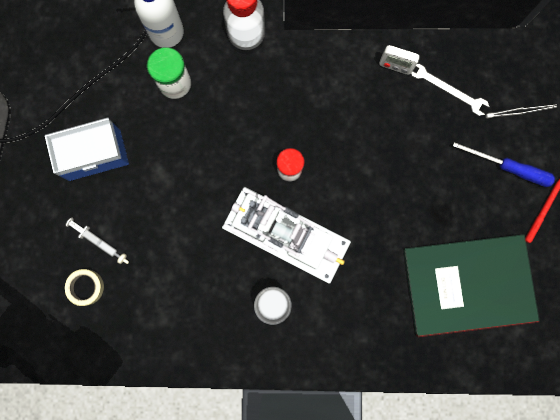

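The scene picture shows the holder around (252,260), with the beaker at its left (176,268) and the jar at its right (313,233). In the top picture the plate's corners are near (245,188), (350,240), (332,283) and (222,228). I'll enlarge both.

Run:
```python
import cv2,numpy as np
a=cv2.imread("pics/top0.png")[175:295,210:365];b=cv2.imread("pics/scene0.png")[165:315,200:300]
a=cv2.resize(a,None,fx=5,fy=5,interpolation=3)[:600,:800];b=cv2.resize(b,None,fx=4,fy=4,interpolation=3)
cv2.imwrite("pics/ctop.png",a);cv2.imwrite("pics/cscene.png",b)
```

```text
(no output)
```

View pics/ctop.png

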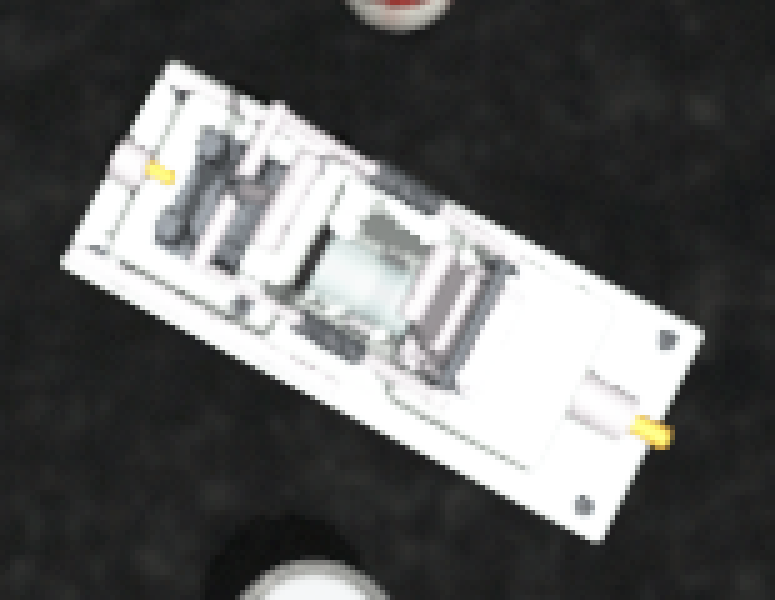

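View pics/cscene.png

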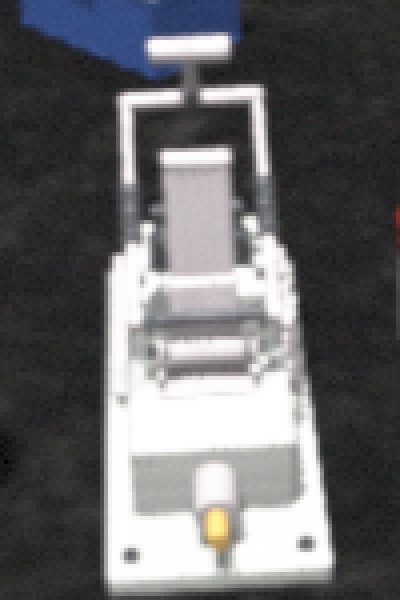

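The lever and the raised bail lean away from the scene camera, so the head is the near end (right in the top picture) and holder +x runs left in it. In the top crop the crossbar runs about (275,110)-(205,260) and the pull about (320,160)-(270,250). In the scene crop the crossbar is at row 97 and the pull at row 48. Next I'll find the plate's pose.

```bash
cat > h.py <<'E'
import numpy as np,cv2
from station import sensors,cams
def ray(cm,uv):
    K=np.array([[cm["fx"],0,cm["cx"]],[0,cm["fy"],cm["cy"]],[0,0,1]])
    p=cv2.undistortPoints(np.float64(uv).reshape(-1,1,2),K,cm["distortion"]).reshape(-1,2)
    E=cm["extrinsics"];R,t=E[:3,:3],E[:3,3]
    return -R.T@t,np.c_[p,np.ones(len(p))]@R
def onz(cm,uv,z):
    c,d=ray(cm,uv);return c+d*((z-c[2])/d[:,2])[:,None]
def proj(cm,P):
    K=np.array([[cm["fx"],0,cm["cx"]],[0,cm["fy"],cm["cy"]],[0,0,1]]);E=cm["extrinsics"]
    return cv2.projectPoints(np.float64(P).reshape(-1,1,3),cv2.Rodrigues(E[:3,:3])[0],E[:3,3],K,cm["distortion"])[0].reshape(-1,2)
E
python3 - <<'E'
from h import *
im=cv2.imread("pics/top0.png");g=cv2.cvtColor(im,6)
m=(g>110).astype(np.uint8);m=cv2.morphologyEx(m,3,np.ones((5,5)))
for c in cv2.findContours(m,0,2)[0]:
    if cv2.pointPolygonTest(c,(310,255),False)>=0: break
top=cams.camera_model("top")
h=cv2.convexHull(c).reshape(-1,2)
ap=cv2.approxPolyDP(cv2.convexHull(c),6,True).reshape(-1,2);print(ap)
P=onz(top,h,0.010)
r=cv2.minAreaRect(np.float32(P[:,:2]*1000));print(r)
Q=onz(top,ap,0.010);print(Q.round(4),[np.linalg.norm(Q[i]-Q[i-1]).round(4) for i in range(len(Q))])
# scene corners
im=cv2.imread("pics/scene0.png");g=cv2.cvtColor(im,6);m=(g>110).astype(np.uint8)
sc=cams.camera_model("scene")
for c in cv2.findContours(m,0,2)[0]:
    if cv2.pointPolygonTest(c,(255,280),False)>=0:
        h=cv2.convexHull(c);print(cv2.approxPolyDP(h,4,True).reshape(-1,2).tolist())
# jar lid, beaker
E
```

```text
[[244 187]
 [350 241]
 [329 283]
 [222 228]]
((522.13916015625, 64.00196075439453), (221.61129760742188, 88.87863159179688), 63.980621337890625)
[[ 0.6046  0.1436  0.01  ]
 [ 0.5118 -0.0473  0.01  ]
 [ 0.4371 -0.0108  0.01  ]
 [ 0.5298  0.1804  0.01  ]] [np.float64(0.0834), np.float64(0.2122), np.float64(0.0832), np.float64(0.2126)]
[[246, 187], [273, 232], [283, 305], [228, 313], [229, 189]]
```

```bash
cat >> h.py <<'E'
def tri(ca,ua,cb,ub):
    c1,d1=ray(ca,ua);c2,d2=ray(cb,ub);d1=d1[0];d2=d2[0]
    s=np.linalg.lstsq(np.c_[d1,-d2],c2-c1,rcond=None)[0]
    p,q=c1+s[0]*d1,c2+s[1]*d2;return (p+q)/2,np.linalg.norm(p-q)
E
python3 - <<'E'
from h import *
top=cams.camera_model("top");sc=cams.camera_model("scene")
g=cv2.GaussianBlur(cv2.cvtColor(cv2.imread("pics/top0.png"),6),(0,0),.7).astype(np.float32)
C=np.float32([[244,187],[350,241],[330.5,283.5],[222,228]]);cen=C.mean(0);L=[]
for i in range(4):
    a,b=C[i],C[(i+1)%4];n=np.array([-(b-a)[1],(b-a)[0]])/np.linalg.norm(b-a)
    if n@((a+b)/2-cen)<0:n=-n
    pts=[]
    for f in np.linspace(.1,.9,33):
        s=np.arange(-5,5.01,.1);q=a+(b-a)*f+s[:,None]*n
        v=cv2.remap(g,np.float32(q[:,:1]),np.float32(q[:,1:]),1).ravel()
        k=np.where(v>115)[0]
        if len(k) and k[-1]<95: pts.append(q[k[-1]])
    pts=np.float32(pts);P=onz(top,pts,.01)[:,:2]
    vx,vy,x,y=cv2.fitLine(np.float32(P),cv2.DIST_HUBER,0,1e-4,1e-4).ravel();L.append((np.array([x,y]),np.array([vx,vy])))
    r=(P-[x,y])@np.array([-vy,vx]);print(i,len(pts),np.degrees(np.arctan2(vy,vx)).round(2),"med res mm",(1e3*np.median(abs(r))).round(2))
X=[]
for i in range(4):
    (p,d),(q,e)=L[i-1],L[i];s=np.linalg.solve(np.c_[d,-e],q-p);X.append(p+s[0]*d)
X=np.array(X);print(X.round(4),[np.linalg.norm(X[i]-X[i-1]).round(4) for i in range(4)],X.mean(0).round(4))
X3=np.c_[X,np.full(4,.01)];print("scene proj",proj(sc,X3).round(1).tolist())
# crossbar & pull from two views (pixels read off crops)
t=lambda u,v:[210+u/5,175+v/5];s=lambda u,v:[200+u/4,165+v/4]
for n,a,b in (("bar",t(240,185),s(191,97)),("pull",t(295,205),s(189,48))):
    print(n,tri(top,a,sc,b))
E
```

```text
0 33 63.92 med res mm 0.3
1 33 -26.05 med res mm 0.06
2 33 63.95 med res mm 0.07
3 33 -25.97 med res mm 0.14
[[ 0.6074  0.1449]
 [ 0.5123 -0.0494]
 [ 0.4354 -0.0117]
 [ 0.5303  0.1825]] [np.float32(0.0858), np.float32(0.2163), np.float32(0.0857), np.float32(0.2162)] [0.5214 0.0666]
scene proj [[271.1, 228.7], [281.8, 305.6], [224.2, 309.6], [224.9, 231.5]]
bar (array([0.54581267, 0.11240787, 0.12474456]), np.float64(0.0022107410553164567))
pull (array([0.5363276 , 0.09417659, 0.1573202 ]), np.float64(0.003354421556640546))
```

The plate measures 216 x 86 mm, with its origin at (0.5214, 0.0666) and yaw 63.95°. In the holder frame the crossbar is near (52,-2,125) and the pull near (31,-1,157) mm, which means the bail is raised about 0.55 rad. The tool's y is already along holder x, so I'll move above the pull.

Emit:
move_arm(targets=[{"dx": 0.516,"dy": -0.929,"dz": 0.08},{"dx": 0.516,"dy": -0.929,"dz": 0.08},{"dx": 0.516,"dy": -0.929,"dz": 0.08},{"dx": 0.516,"dy": -0.929,"dz": 0.08},{"dx": 0.516,"dy": -0.929,"dz": 0.08},{"dx": 0.516,"dy": -0.929,"dz": 0.08},{"dx": 0.516,"dy": -0.929,"dz": 0.08},{"dx": 0.516,"dy": -0.929,"dz": 0.08},{"dx": 0.516,"dy": -0.929,"dz": 0.08},{"dx": 0.516,"dy": -0.929,"dz": 0.08}], claw=40, newtons=20)

```text
schema error: expected keys dx, dy, dz, rx, ry, rz
```

Emit:
move_arm(targets=[{"dx": 0.516,"dy": -0.929,"dz": 0.08},{"dx": 0.516,"dy": -0.929,"dz": 0.08},{"dx": 0.516,"dy": -0.929,"dz": 0.08},{"dx": 0.516,"dy": -0.929,"dz": 0.08},{"dx": 0.516,"dy": -0.929,"dz": 0.08},{"dx": 0.516,"dy": -0.929,"dz": 0.08},{"dx": 0.516,"dy": -0.929,"dz": 0.08},{"dx": 0.516,"dy": -0.929,"dz": 0.08},{"dx": 0.516,"dy": -0.929,"dz": 0.08},{"dx": 0.516,"dy": -0.929,"dz": 0.08}])

```text
schema error: expected keys dx, dy, dz, rx, ry, rz
```

Run:
```python
from h import *
s=sensors.sense();print(s["tcp_pos"],s["tool_rot"],s["finger_gap"],s["force"])
im=cams.snapshot("wrist");cv2.imwrite("pics/w1.png",im[:,:,::-1])
cm=cams.camera_model("wrist");np.save("w1.npy",cm,allow_pickle=True);c,d=ray(cm,[[280,210]]);print(c,d)
H=np.array([.5214,.0666]);e=np.array([.4392,.8984]);n=np.array([-e[1],e[0]])
W=lambda x,y,z:[*(H+e*x/1e3+n*y/1e3),z/1e3]
print(proj(cm,[W(31,0,157),W(52,0,125),W(59,0,60),W(67,0,60)]))
```

```text
[0.27748177 0.5592494  0.21002676] [ 2.28388656e-01  9.73569536e-01 -9.09699207e-04 -3.91718353e-04] 1.0017954567029026 [ 0.11170682  0.55399211 -0.23968198]
[0.21190718 0.59148392 0.3724807 ] [[ 0.26662995 -0.12436418 -0.95581722]]
[[ 28.65571004 559.07704079]
 [ 56.81843543 535.33974097]
 [ 85.03842838 487.64799092]
 [ 90.3641971  488.06570349]]
```

View pics/w1.png

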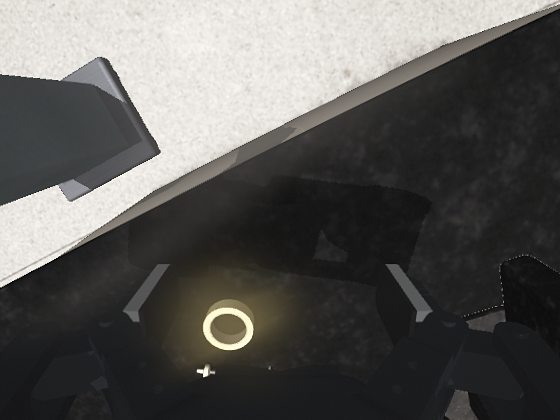

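That call was refused because every row needs all six keys. This picture only shows the start pose: tape ring at (228,328), fingers at (150,295) and (405,290).

Emit:
move_arm(targets=[{"dx": 0.516,"dy": -0.929,"dz": 0.08,"rx": 0,"ry": 0,"rz": 0},{"dx": 0.516,"dy": -0.929,"dz": 0.08,"rx": 0,"ry": 0,"rz": 0},{"dx": 0.516,"dy": -0.929,"dz": 0.08,"rx": 0,"ry": 0,"rz": 0},{"dx": 0.516,"dy": -0.929,"dz": 0.08,"rx": 0,"ry": 0,"rz": 0},{"dx": 0.516,"dy": -0.929,"dz": 0.08,"rx": 0,"ry": 0,"rz": 0},{"dx": 0.516,"dy": -0.929,"dz": 0.08,"rx": 0,"ry": 0,"rz": 0},{"dx": 0.516,"dy": -0.929,"dz": 0.08,"rx": 0,"ry": 0,"rz": 0},{"dx": 0.516,"dy": -0.929,"dz": 0.08,"rx": 0,"ry": 0,"rz": 0},{"dx": 0.516,"dy": -0.929,"dz": 0.08,"rx": 0,"ry": 0,"rz": 0},{"dx": 0.516,"dy": -0.929,"dz": 0.08,"rx": 0,"ry": 0,"rz": 0}], claw=40, newtons=20)

```text
t: 1.4
tcp_pos: [0.407, 0.3267, 0.2308]
tool_rot: [0.228, 0.974, -0.0, -0.0]
force: [1.1, 0.1, -0.4]
finger_gap: 0.401
gripper_force: 0.0
```

Emit:
move_arm(targets=[{"dx": 0.516,"dy": -0.929,"dz": 0.08,"rx": 0,"ry": 0,"rz": 0},{"dx": 0.516,"dy": -0.929,"dz": 0.08,"rx": 0,"ry": 0,"rz": 0},{"dx": 0.516,"dy": -0.929,"dz": 0.08,"rx": 0,"ry": 0,"rz": 0},{"dx": 0.516,"dy": -0.929,"dz": 0.08,"rx": 0,"ry": 0,"rz": 0},{"dx": 0.516,"dy": -0.929,"dz": 0.08,"rx": 0,"ry": 0,"rz": 0},{"dx": 0.516,"dy": -0.929,"dz": 0.08,"rx": 0,"ry": 0,"rz": 0},{"dx": 0.516,"dy": -0.929,"dz": 0.08,"rx": 0,"ry": 0,"rz": 0},{"dx": 0.516,"dy": -0.929,"dz": 0.08,"rx": 0,"ry": 0,"rz": 0},{"dx": 0.516,"dy": -0.929,"dz": 0.08,"rx": 0,"ry": 0,"rz": 0},{"dx": 0.516,"dy": -0.929,"dz": 0.08,"rx": 0,"ry": 0,"rz": 0}])

```text
t: 2.65
tcp_pos: [0.536, 0.0945, 0.2507]
tool_rot: [0.228, 0.974, -0.0, -0.0]
force: [-0.1, -1.0, 0.9]
finger_gap: 0.403
gripper_force: 0.0
```

```bash
cat >> h.py <<'E'
H=np.array([.5214,.0666]);e=np.array([.4392,.8984]);n=np.array([-e[1],e[0]])
W=lambda x,y,z:[*(H+e*x/1e3+n*y/1e3),z/1e3]
def toH(p): d=np.asarray(p)[:2]-H;return np.array([d@e,d@n,p[2]])*1e3
E
python3 - <<'E'
from h import *
s=sensors.sense();print(s["tcp_pos"],toH(s["tcp_pos"]),s["tool_rot"],s["finger_gap"],s["force"])
cm=cams.camera_model("wrist");im=cams.snapshot("wrist");cv2.imwrite("pics/w2.png",im[:,:,::-1])
np.save("w2.npy",cm,allow_pickle=True)
print(proj(cm,[W(31,0,157),W(52,0,125),W(59,0,60),W(67,0,60)]))
E
```

```text
[0.53597237 0.0945179  0.25070705] [ 31.48163229  -0.83027793 250.70705318] [ 2.28385197e-01  9.73570792e-01 -5.20909342e-05 -3.34601101e-04] 0.4030829208496643 [-0.06956659 -1.00640068  0.88779988]
[[277.29579221 202.06858799]
 [301.27957411 192.02352163]
 [303.69738854 177.08807503]
 [311.24107588 177.05583561]]
```

View pics/w2.png

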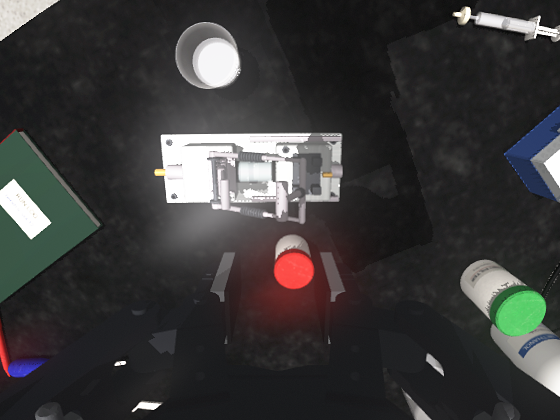

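The wrist picture shows the holder at (250,168), the pull and crossbar near (283,200), the beaker at (208,55), and the jar at (293,262), which is in front of the camera and below the fingers. I'll enlarge the latch.

Run:
```python
from h import *
cm=np.load("w2.npy",allow_pickle=True).item()
print("base corners",proj(cm,[W(a,b,10) for a,b in((107.5,42),(107.5,-42),(-107.5,-42),(-107.5,42))]).round(1).tolist())
im=cv2.imread("pics/w2.png")[128:226,200:348]
cv2.imwrite("pics/w2c.png",cv2.resize(im,None,fx=5.4,fy=5.4,interpolation=2)[:600,:800])
```

```text
base corners [[342.4, 133.1], [339.3, 202.2], [166.2, 203.1], [159.5, 134.6]]
```

View pics/w2c.png

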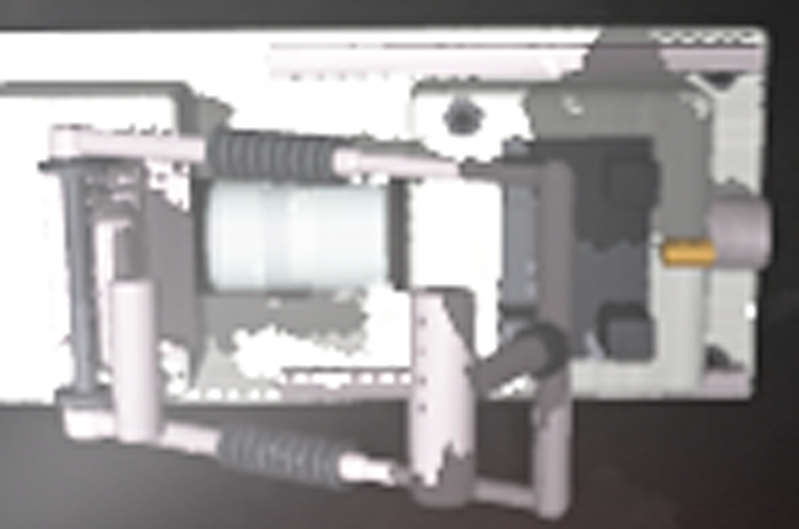

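```bash
cat >> h.py <<'E'
def hinge(th): return np.array([-30-18*np.cos(th-.35),56+18*np.sin(th-.35)])
def fk(th,ph):
    h=hinge(th);b=h+100*np.array([np.cos(ph),np.sin(ph)]);return b,b+36*np.array([-np.sin(ph),np.cos(ph)])
from scipy.optimize import least_squares
def ikbar(x,z,g=(1.9,-.1)): 
    r=least_squares(lambda q:fk(*q)[0]-[x,z],g,bounds=([.3,-.6],[2.4,1.]));return r.x,fk(*r.x)[1],r.cost
def ikpull(x,z,g=(1.9,0.)):
    r=least_squares(lambda q:fk(*q)[1]-[x,z],g,bounds=([-.1,-.6],[2.4,1.]));return r.x,fk(*r.x)[0],r.cost
E
python3 - <<'E'
from h import *
cm=np.load("w2.npy",allow_pickle=True).item()
px=lambda u,v:[200+(u+.0)/5.4,128+v/5.4]
for u,v in((605,175),(652,175),(605,330),(652,330),(605,155),(605,205),(605,305),(605,355),(500,330),(535,330)):
    print(u,v,toH(onz(cm,[px(u,v)],.060)[0]).round(1))
def f(q):
    b,p=fk(q[0],q[1]);y=q[2]
    P=proj(cm,[W(b[0],y,b[1]),W(p[0],y,p[1])])
    return (P-np.array([px(554,340),px(442,395)])).ravel()
r=least_squares(f,(1.8,.5,0));b,p=fk(*r.x[:2]);print(r.x,b,p,f(r.x))
for x in(55,59,63):print(x,ikbar(x,63))
E
```

```text
605 175 [67.4 17.7 60. ]
652 175 [76.6 17.7 60. ]
605 330 [ 68.1 -13.1  60. ]
652 330 [ 77.5 -13.2  60. ]
605 155 [67.4 21.6 60. ]
605 205 [67.6 11.9 60. ]
605 305 [68.  -8.1 60. ]
605 355 [ 68.3 -18.2  60. ]
500 330 [ 47.3 -13.   60. ]
535 330 [ 54.3 -13.1  60. ]
[1.7722753  0.53997921 0.71427355] [ 53.10837609 125.21365426] [ 34.60012231 156.09155157] [-0.01708263  0.32048292  0.0166456  -0.29097988]
55 (array([ 0.94024867, -0.03018676]), array([56.08655829, 98.98359892]), np.float64(2.54959844567431e-27))
59 (array([ 1.28273826, -0.07465504]), array([61.68508563, 98.89972584]), np.float64(8.975924436868827e-24))
63 (array([ 1.55009338, -0.09792958]), array([66.51983251, 98.82751427]), np.float64(1.0097419586828951e-28))
```

This gives the pull at (34.6, ~0, 156) mm and the lever at 1.77 rad. The dark squares are the shoulders, x 67.7 to 77 at z 60 and 10 mm wide as specified. The slot mouth is therefore about 59.7–67.7 and the bearing face about x 56. Now I'll descend and pinch the pull.

Emit:
move_arm(targets=[{"dx": 0.006,"dy": 0.011,"dz": -0.443,"rx": 0,"ry": 0,"rz": 0},{"dx": 0.006,"dy": 0.011,"dz": -0.443,"rx": 0,"ry": 0,"rz": 0},{"dx": 0.006,"dy": 0.011,"dz": -0.443,"rx": 0,"ry": 0,"rz": 0},{"dx": 0.006,"dy": 0.011,"dz": -0.443,"rx": 0,"ry": 0,"rz": 0},{"dx": 0.006,"dy": 0.011,"dz": -0.443,"rx": 0,"ry": 0,"rz": 0},{"dx": 0.006,"dy": 0.011,"dz": -0.443,"rx": 0,"ry": 0,"rz": 0},{"dx": 0.006,"dy": 0.011,"dz": -0.443,"rx": 0,"ry": 0,"rz": 0},{"dx": 0.006,"dy": 0.011,"dz": -0.443,"rx": 0,"ry": 0,"rz": 0},{"dx": 0.006,"dy": 0.011,"dz": -0.443,"rx": 0,"ry": 0,"rz": 0},{"dx": 0.006,"dy": 0.011,"dz": -0.443,"rx": 0,"ry": 0,"rz": 0}])

```text
t: 3.95
tcp_pos: [0.5374, 0.0981, 0.1394]
tool_rot: [0.228, 0.974, 0.0, 0.0]
force: [0.6, -0.5, 0.2]
finger_gap: 0.401
gripper_force: 0.0
```

Emit:
move_arm(targets=[{"dx": 0,"dy": 0,"dz": 0,"rx": 0,"ry": 0,"rz": 0},{"dx": 0,"dy": 0,"dz": 0,"rx": 0,"ry": 0,"rz": 0},{"dx": 0,"dy": 0,"dz": 0,"rx": 0,"ry": 0,"rz": 0},{"dx": 0,"dy": 0,"dz": 0,"rx": 0,"ry": 0,"rz": 0},{"dx": 0,"dy": 0,"dz": 0,"rx": 0,"ry": 0,"rz": 0},{"dx": 0,"dy": 0,"dz": 0,"rx": 0,"ry": 0,"rz": 0},{"dx": 0,"dy": 0,"dz": 0,"rx": 0,"ry": 0,"rz": 0},{"dx": 0,"dy": 0,"dz": 0,"rx": 0,"ry": 0,"rz": 0},{"dx": 0,"dy": 0,"dz": 0,"rx": 0,"ry": 0,"rz": 0},{"dx": 0,"dy": 0,"dz": 0,"rx": 0,"ry": 0,"rz": 0}], claw=0, newtons=20)

```text
t: 5.2
tcp_pos: [0.5374, 0.0981, 0.1401]
tool_rot: [0.228, 0.974, 0.0, -0.0]
force: [-0.3, -0.6, 0.0]
finger_gap: 0.003
gripper_force: 0.0
```

Run:
```python
from h import *
s=sensors.sense();print(s["tcp_pos"],toH(s["tcp_pos"]),s["finger_gap"]*85,s["force"],s["gripper_force"])
im=cams.snapshot("wrist");cv2.imwrite("pics/w3.png",cv2.resize(im[110:300,180:380,::-1],None,fx=3,fy=3,interpolation=2))
```

```text
[0.53738195 0.09806628 0.14014403] [ 35.28857661  -0.53819892 140.14402686] 0.21627022308363467 [-0.33954591 -0.60808469  0.04990417] 0.0
```

View pics/w3.png

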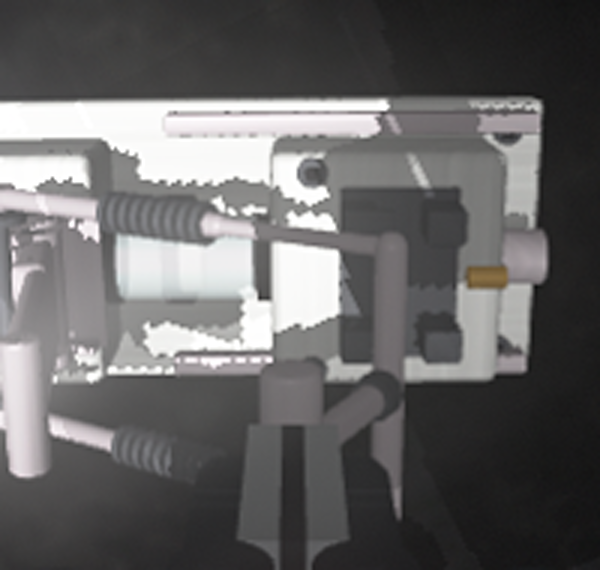

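The fingers shut on nothing: gap 0 and no grip force. The crop shows the pull at (290,395), beyond the fingertips (row 425), and the stem base at (382,390). I'll solve the bail's present pose from these.

Run:
```python
from h import *
cm=cams.camera_model("wrist");s=sensors.sense()
px=lambda u,v:[180+u/3,110+v/3]
obs=np.array([px(382,390),px(392,240),px(291,375)])
def f(q):
    b,p=fk(q[0],q[1]);y=q[2]
    return (proj(cm,[W(b[0],y,b[1]),W(b[0],y+27,b[1]),W(p[0],y+16,p[1])])-obs).ravel()
r=least_squares(f,(1.8,.5,0));b,p=fk(*r.x[:2]);print(r.x,b,p,f(r.x).round(1))
T=s["tcp_pos"]
print("tcp px crop",(proj(cm,[T])-[180,110])*3, "pred orig pull/bar", ((proj(cm,[W(34.6,0,156),W(34.6,16,156),W(53.1,0,125.2),W(53.1,27,125.2)])-[180,110])*3).round())
```

```text
[1.70795236 0.52747803 0.10370826] [ 52.60559686 123.9293901 ] [ 34.48478944 155.03624366] [ 1.5 -0.6 -0.8  3.1 -0.5 -2.2]
tcp px crop [[294.82668887 427.32623756]] pred orig pull/bar [[291. 465.]
 [290. 371.]
 [390. 391.]
 [393. 252.]]
```

The fit says the pull hasn't moved (z≈155), yet nothing is gripped. I'll check the fingers against the pull in the two fixed views, combined in one picture.

Run:
```python
from h import *
s=sensors.sense();T=s["tcp_pos"]
o=[]
a=cams.snapshot("scene")[130:280,195:295,::-1];b=cams.snapshot("top")[165:265,215:315,::-1]
cv2.imwrite("pics/raw_s.png",a)
a=cv2.resize(a,None,fx=4,fy=4,interpolation=2);b=cv2.resize(b,None,fx=4,fy=4,interpolation=2)
im=np.zeros((600,800,3),np.uint8);im[:,:400]=a;im[:400,400:]=b
sc=cams.camera_model("scene");tp=cams.camera_model("top")
print("tcp scene",((proj(sc,[T,W(34.6,0,156),W(53,0,125),W(34.6,16,156),W(34.6,-16,156)])-[195,130])*4).round().tolist())
print("tcp top",((proj(tp,[T,W(34.6,0,156)])-[215,165])*4+[400,0]).round().tolist())
cv2.imwrite("pics/c4.png",im)
```

```text
tcp scene [[205.0, 223.0], [201.0, 188.0], [204.0, 236.0], [161.0, 190.0], [242.0, 186.0]]
tcp top [[608.0, 203.0], [609.0, 199.0]]
```

View pics/c4.png

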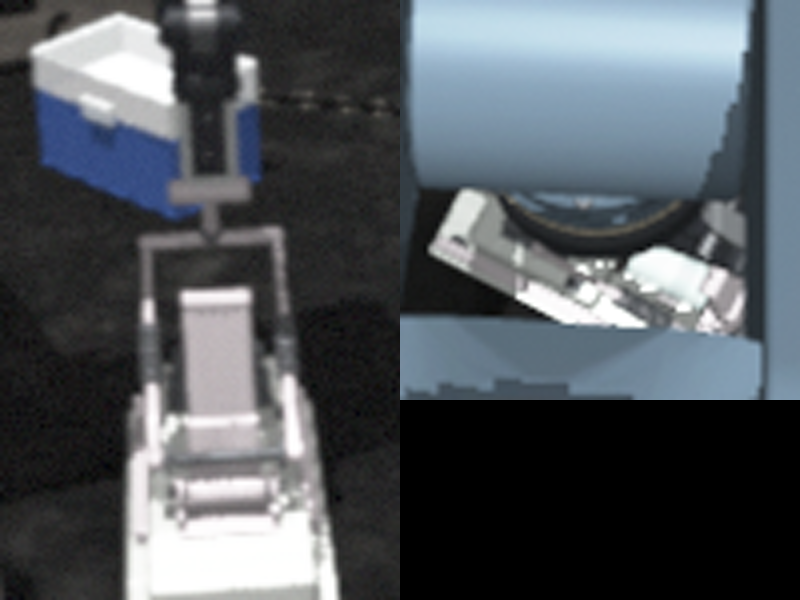

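The scene half shows the closed fingers (columns 180–238) ending at the top of the pull (row 178). The TCP projects lower, at row 223, where only the stem shows. So the fingertips are really about 20 mm higher than the TCP reading implies. I'll check manip.

Run:
```python
from h import *
from station import manip
print([ (k,getattr(manip,k)) for k in dir(manip) if not k.startswith('_')])
# fingertip edge row in wrist picture -> height if the pads' +y edge is at tcp y+11
cm=cams.camera_model("wrist");T=toH(sensors.sense()["tcp_pos"])
for z in (140,150,155,161,165): print(z,((proj(cm,[W(T[0],T[1]+11,z),W(T[0],T[1]+11,z+20)])-[180,110])*3).round().tolist())
print(sensors.sense()["q"])
sc=cams.camera_model("scene")
for z in(140,155,161,165,170):print(z,((proj(sc,[W(T[0]-8,T[1],z)])-[195,130])*4).round().tolist())
```

```text
[('PlanningError', <class 'station.PlanningError'>), ('grasp_offset', 0.0187)]
140 [[295.0, 368.0], [295.0, 415.0]]
150 [[295.0, 390.0], [295.0, 443.0]]
155 [[295.0, 402.0], [295.0, 458.0]]
161 [[295.0, 417.0], [296.0, 479.0]]
165 [[295.0, 428.0], [296.0, 493.0]]
[-2.41014685e-02  5.18965900e-01  1.70044826e+00 -9.35719987e-06
  9.22229950e-01 -1.13410504e+00]
140 [[205.0, 232.0]]
155 [[203.0, 199.0]]
161 [[203.0, 185.0]]
165 [[202.0, 176.0]]
170 [[202.0, 164.0]]
```

Both views put the real tips at z≈164, so about 23 mm above the reported TCP. I'll reopen, go 20 mm lower and close again, letting the gap show whether the pull is held.

Emit:
move_arm(targets=[{"dx": 0,"dy": 0,"dz": 0,"rx": 0,"ry": 0,"rz": 0},{"dx": 0,"dy": 0,"dz": 0,"rx": 0,"ry": 0,"rz": 0},{"dx": 0,"dy": 0,"dz": 0,"rx": 0,"ry": 0,"rz": 0},{"dx": 0,"dy": 0,"dz": 0,"rx": 0,"ry": 0,"rz": 0},{"dx": 0,"dy": 0,"dz": -0.13,"rx": 0,"ry": 0,"rz": 0},{"dx": 0,"dy": 0,"dz": -0.13,"rx": 0,"ry": 0,"rz": 0},{"dx": 0,"dy": 0,"dz": -0.13,"rx": 0,"ry": 0,"rz": 0},{"dx": 0,"dy": 0,"dz": -0.13,"rx": 0,"ry": 0,"rz": 0},{"dx": 0,"dy": 0,"dz": -0.13,"rx": 0,"ry": 0,"rz": 0},{"dx": 0,"dy": 0,"dz": -0.13,"rx": 0,"ry": 0,"rz": 0}], claw=35)

```text
t: 6.6
tcp_pos: [0.5374, 0.0981, 0.1204]
tool_rot: [0.228, 0.974, -0.0, -0.0]
force: [-1.0, 0.6, -0.5]
finger_gap: 0.352
gripper_force: 0.0
```

Emit:
move_arm(targets=[{"dx": 0,"dy": 0,"dz": 0,"rx": 0,"ry": 0,"rz": 0},{"dx": 0,"dy": 0,"dz": 0,"rx": 0,"ry": 0,"rz": 0},{"dx": 0,"dy": 0,"dz": 0,"rx": 0,"ry": 0,"rz": 0},{"dx": 0,"dy": 0,"dz": 0,"rx": 0,"ry": 0,"rz": 0},{"dx": 0,"dy": 0,"dz": 0,"rx": 0,"ry": 0,"rz": 0},{"dx": 0,"dy": 0,"dz": 0,"rx": 0,"ry": 0,"rz": 0},{"dx": 0,"dy": 0,"dz": 0,"rx": 0,"ry": 0,"rz": 0},{"dx": 0,"dy": 0,"dz": 0,"rx": 0,"ry": 0,"rz": 0},{"dx": 0,"dy": 0,"dz": 0,"rx": 0,"ry": 0,"rz": 0},{"dx": 0,"dy": 0,"dz": 0,"rx": 0,"ry": 0,"rz": 0}], claw=0, newtons=20)

```text
t: 7.85
tcp_pos: [0.5374, 0.0981, 0.1207]
tool_rot: [0.228, 0.974, 0.0, -0.0]
force: [0.4, 2.5, -2.8]
finger_gap: 0.17
gripper_force: 19.1
```

It's held, with a gap of 14.5 mm. That is more than the pull's 10 mm because the pads also catch the tilted stem, so I'll regrip 6 mm higher.

Emit:
move_arm(targets=[{"dx": 0,"dy": 0,"dz": 0,"rx": 0,"ry": 0,"rz": 0},{"dx": 0,"dy": 0,"dz": 0,"rx": 0,"ry": 0,"rz": 0},{"dx": 0,"dy": 0,"dz": 0,"rx": 0,"ry": 0,"rz": 0},{"dx": 0,"dy": 0,"dz": 0.06,"rx": 0,"ry": 0,"rz": 0},{"dx": 0,"dy": 0,"dz": 0.06,"rx": 0,"ry": 0,"rz": 0},{"dx": 0,"dy": 0,"dz": 0.06,"rx": 0,"ry": 0,"rz": 0},{"dx": 0,"dy": 0,"dz": 0.06,"rx": 0,"ry": 0,"rz": 0},{"dx": 0,"dy": 0,"dz": 0,"rx": 0,"ry": 0,"rz": 0},{"dx": 0,"dy": 0,"dz": 0,"rx": 0,"ry": 0,"rz": 0},{"dx": 0,"dy": 0,"dz": 0,"rx": 0,"ry": 0,"rz": 0}], claw=30)

```text
t: 9.1
tcp_pos: [0.5373, 0.098, 0.1266]
tool_rot: [0.228, 0.974, -0.0, -0.0]
force: [-0.1, -0.4, -0.5]
finger_gap: 0.3
gripper_force: 0.0
```

Emit:
move_arm(targets=[{"dx": 0,"dy": 0,"dz": 0,"rx": 0,"ry": 0,"rz": 0},{"dx": 0,"dy": 0,"dz": 0,"rx": 0,"ry": 0,"rz": 0},{"dx": 0,"dy": 0,"dz": 0,"rx": 0,"ry": 0,"rz": 0},{"dx": 0,"dy": 0,"dz": 0,"rx": 0,"ry": 0,"rz": 0},{"dx": 0,"dy": 0,"dz": 0,"rx": 0,"ry": 0,"rz": 0},{"dx": 0,"dy": 0,"dz": 0,"rx": 0,"ry": 0,"rz": 0},{"dx": 0,"dy": 0,"dz": 0,"rx": 0,"ry": 0,"rz": 0},{"dx": 0,"dy": 0,"dz": 0,"rx": 0,"ry": 0,"rz": 0},{"dx": 0,"dy": 0,"dz": 0,"rx": 0,"ry": 0,"rz": 0},{"dx": 0,"dy": 0,"dz": 0,"rx": 0,"ry": 0,"rz": 0}], claw=0, newtons=20)

```text
t: 10.35
tcp_pos: [0.5372, 0.098, 0.1266]
tool_rot: [0.228, 0.974, -0.0, -0.0]
force: [0.1, 0.1, -4.4]
finger_gap: 0.113
gripper_force: 20.9
```

Run:
```python
from h import *
s=sensors.sense();print(toH(s["tcp_pos"]),s["finger_gap"]*85,s["force"],s["gripper_force"])
sc=cams.camera_model("scene");im=cams.snapshot("scene")[130:280,195:295,::-1];cv2.imwrite("pics/raw_s2.png",im)
a=cv2.imread("pics/raw_s.png");d=cv2.absdiff(a,im).max(2)
# column profile: brightness down stem col either side for pull/crossbar rows
for n,i in(("old",a),("new",im)):
    g=cv2.cvtColor(i,6);print(n,"pull end col45",g[40:70,45].tolist(),"bar col 40",g[48:70,40].tolist())
```

```text
[ 35.13535695  -0.38238903 126.55099179] 9.58975200751434 [ 0.09652389  0.13770945 -4.36805827] 20.86425483226776
old pull end col45 [102, 102, 101, 93, 98, 114, 125, 132, 131, 120, 106, 79, 66, 61, 49, 39, 33, 54, 93, 118, 117, 96, 57, 44, 39, 52, 53, 54, 54, 53] bar col 40 [78, 78, 78, 76, 70, 54, 43, 34, 36, 43, 74, 115, 126, 114, 75, 45, 46, 48, 41, 44, 44, 40]
new pull end col45 [104, 95, 100, 101, 93, 100, 116, 123, 131, 128, 119, 105, 93, 88, 71, 50, 34, 39, 61, 105, 120, 119, 90, 60, 43, 53, 50, 54, 58, 57] bar col 40 [79, 76, 77, 76, 68, 55, 38, 30, 39, 39, 52, 84, 115, 127, 113, 77, 47, 49, 45, 48, 43, 45]
```

The pull is now pinched cleanly, gap 9.6 mm. Next I'll work out the arc for lowering the bail with the lever kept still.

Run:
```python
from h import *
q,b,c=ikpull(35.1,154.2,(1.75,.5));print(q,b,c)
th=q[0];P=[fk(th,p)[1] for p in np.linspace(q[1],.08,11)]
for i in range(10):
    d=P[i+1]-P[i];w=e*d[0]/25;print('{"dx": %.3f, "dy": %.3f, "dz": %.3f}'%(w[0],w[1],d[1]/25))
print(fk(th,.08),P[-1]-P[0])
for x in(60,62,63.7,65,67):
  for z in (66,63): print(x,z,ikbar(x,z)[:2])
```

```text
[1.69126041 0.51627197] [ 52.87109158 122.89204088] 2.524354896707238e-29
{"dx": 0.061, "dy": 0.124, "dz": -0.124}
{"dx": 0.058, "dy": 0.119, "dz": -0.130}
{"dx": 0.056, "dy": 0.114, "dz": -0.135}
{"dx": 0.053, "dy": 0.108, "dz": -0.141}
{"dx": 0.050, "dy": 0.103, "dz": -0.146}
{"dx": 0.047, "dy": 0.097, "dz": -0.151}
{"dx": 0.045, "dy": 0.091, "dz": -0.155}
{"dx": 0.042, "dy": 0.085, "dz": -0.160}
{"dx": 0.038, "dy": 0.079, "dz": -0.164}
{"dx": 0.035, "dy": 0.072, "dz": -0.167}
(array([65.5847091 , 81.51936701]), array([ 62.70778011, 117.40422844])) [ 27.60778011 -36.79577156]
60 66 (array([ 1.34027036, -0.05053288]), array([ 61.81840942, 101.95404549]))
60 63 (array([ 1.35402315, -0.0819465 ]), array([62.94677351, 98.8791935 ]))
62 66 (array([ 1.47221205, -0.06223132]), array([ 64.2388817 , 101.93031323]))
62 63 (array([ 1.48714015, -0.09347446]), array([65.36018219, 98.84283995]))
63.7 66 (array([ 1.57752762, -0.06955479]), array([ 66.20195395, 101.91295346]))
63.7 63 (array([ 1.5930412 , -0.10058767]), array([67.31505271, 98.81803169]))
65 66 (array([ 1.6549999 , -0.07374587]), array([ 67.65244576, 101.90215218]))
65 63 (array([ 1.67078318, -0.10459426]), array([68.75853141, 98.80326021]))
67 66 (array([ 1.77047703, -0.07804941]), array([ 69.80692707, 101.89040485]))
67 63 (array([ 1.78644947, -0.10859132]), array([70.90160889, 98.78795116]))
```

Emit:
move_arm(targets=[{"dx": 0.061,"dy": 0.124,"dz": -0.124,"rx": 0,"ry": 0,"rz": 0},{"dx": 0.058,"dy": 0.119,"dz": -0.13,"rx": 0,"ry": 0,"rz": 0},{"dx": 0.056,"dy": 0.114,"dz": -0.135,"rx": 0,"ry": 0,"rz": 0},{"dx": 0.053,"dy": 0.108,"dz": -0.141,"rx": 0,"ry": 0,"rz": 0},{"dx": 0.05,"dy": 0.103,"dz": -0.146,"rx": 0,"ry": 0,"rz": 0},{"dx": 0.047,"dy": 0.097,"dz": -0.151,"rx": 0,"ry": 0,"rz": 0},{"dx": 0.045,"dy": 0.091,"dz": -0.155,"rx": 0,"ry": 0,"rz": 0},{"dx": 0.042,"dy": 0.085,"dz": -0.16,"rx": 0,"ry": 0,"rz": 0},{"dx": 0.038,"dy": 0.079,"dz": -0.164,"rx": 0,"ry": 0,"rz": 0},{"dx": 0.035,"dy": 0.072,"dz": -0.167,"rx": 0,"ry": 0,"rz": 0}])

```text
t: 11.65
tcp_pos: [0.5497, 0.123, 0.0896]
tool_rot: [0.228, 0.974, 0.0, 0.0]
force: [0.5, 1.5, 2.8]
finger_gap: 0.107
gripper_force: 19.8
```

Run:
```python
from h import *
s=sensors.sense();T=toH(s["tcp_pos"]);print(T,s["finger_gap"]*85,s["force"],s["gripper_force"])
sc=cams.camera_model("scene");im=cams.snapshot("scene")[:,:,::-1];cv2.imwrite("pics/s3.png",im)
g=cv2.cvtColor(im,6)
print("expect",proj(sc,[W(T[0],0,T[2]+27.5),W(T[0],14,T[2]+27.5),W(65.6,25,81.5),W(65.6,20,81.5)]).round(1).tolist())
for c in(230,231,232,234,236,238):print(c,g[170:225,c].tolist())
```

```text
[63.09131935 -0.65917203 89.55612319] 9.071921554474956 [0.52175962 1.48204991 2.79268907] 19.792695343494415
expect [[246.0, 190.4], [237.6, 190.8], [232.4, 208.9], [235.3, 208.7]]
230 [78, 81, 76, 76, 75, 78, 75, 77, 74, 77, 79, 64, 40, 37, 36, 31, 33, 34, 35, 32, 33, 34, 32, 39, 42, 40, 41, 41, 44, 46, 39, 46, 48, 43, 40, 38, 41, 49, 56, 58, 46, 44, 49, 50, 48, 53, 51, 46, 32, 40, 31, 43, 57, 64, 61]
231 [77, 75, 77, 76, 76, 74, 76, 76, 79, 76, 77, 70, 48, 32, 33, 39, 32, 34, 32, 36, 40, 29, 39, 41, 40, 43, 42, 37, 49, 41, 41, 47, 54, 50, 40, 36, 44, 68, 82, 84, 70, 69, 72, 89, 113, 117, 119, 114, 97, 90, 83, 82, 82, 89, 93]
232 [74, 75, 79, 75, 75, 75, 78, 78, 75, 78, 75, 72, 47, 39, 42, 37, 35, 35, 32, 35, 34, 34, 34, 42, 43, 45, 44, 39, 38, 40, 40, 46, 51, 46, 40, 38, 54, 88, 110, 103, 93, 90, 107, 149, 180, 189, 189, 183, 172, 166, 142, 111, 97, 98, 100]
234 [78, 75, 73, 76, 77, 77, 75, 74, 79, 77, 78, 69, 60, 42, 39, 38, 30, 36, 34, 38, 33, 37, 43, 46, 47, 43, 43, 38, 42, 43, 40, 46, 46, 43, 39, 38, 64, 109, 127, 114, 90, 68, 81, 105, 119, 121, 124, 129, 128, 122, 106, 98, 94, 92, 90]
236 [76, 75, 78, 73, 77, 76, 78, 76, 78, 73, 75, 79, 79, 73, 48, 31, 37, 38, 45, 40, 43, 43, 44, 45, 46, 43, 46, 48, 46, 43, 43, 45, 45, 48, 43, 38, 67, 110, 131, 119, 80, 46, 30, 27, 23, 25, 26, 20, 29, 29, 56, 96, 100, 87, 75]
238 [60, 61, 64, 63, 66, 70, 67, 67, 66, 68, 71, 68, 73, 72, 58, 45, 31, 54, 85, 95, 93, 90, 84, 65, 49, 43, 55, 54, 55, 46, 42, 45, 53, 56, 50, 51, 69, 110, 130, 116, 78, 38, 32, 26, 29, 25, 40, 49, 53, 55, 61, 77, 93, 103, 102]
```

The crossbar is seen at row 208, where the model puts it, so z≈82.5. The gap has shrunk to 9.1 mm, so the tips sit barely around the pull, and I'll regrip 6 mm deeper.

Emit:
move_arm(targets=[{"dx": 0,"dy": 0,"dz": 0,"rx": 0,"ry": 0,"rz": 0},{"dx": 0,"dy": 0,"dz": 0,"rx": 0,"ry": 0,"rz": 0},{"dx": 0,"dy": 0,"dz": 0,"rx": 0,"ry": 0,"rz": 0},{"dx": 0,"dy": 0,"dz": -0.06,"rx": 0,"ry": 0,"rz": 0},{"dx": 0,"dy": 0,"dz": -0.06,"rx": 0,"ry": 0,"rz": 0},{"dx": 0,"dy": 0,"dz": -0.06,"rx": 0,"ry": 0,"rz": 0},{"dx": 0,"dy": 0,"dz": -0.06,"rx": 0,"ry": 0,"rz": 0},{"dx": 0,"dy": 0,"dz": 0,"rx": 0,"ry": 0,"rz": 0},{"dx": 0,"dy": 0,"dz": 0,"rx": 0,"ry": 0,"rz": 0},{"dx": 0,"dy": 0,"dz": 0,"rx": 0,"ry": 0,"rz": 0}], claw=30)

```text
t: 12.95
tcp_pos: [0.5495, 0.1229, 0.0839]
tool_rot: [0.228, 0.974, 0.0, 0.0]
force: [-0.1, 0.5, 0.2]
finger_gap: 0.299
gripper_force: 0.0
```

Emit:
move_arm(targets=[{"dx": 0,"dy": 0,"dz": 0,"rx": 0,"ry": 0,"rz": 0},{"dx": 0,"dy": 0,"dz": 0,"rx": 0,"ry": 0,"rz": 0},{"dx": 0,"dy": 0,"dz": 0,"rx": 0,"ry": 0,"rz": 0},{"dx": 0,"dy": 0,"dz": 0,"rx": 0,"ry": 0,"rz": 0},{"dx": 0,"dy": 0,"dz": 0,"rx": 0,"ry": 0,"rz": 0},{"dx": 0,"dy": 0,"dz": 0,"rx": 0,"ry": 0,"rz": 0},{"dx": 0,"dy": 0,"dz": 0,"rx": 0,"ry": 0,"rz": 0},{"dx": 0,"dy": 0,"dz": 0,"rx": 0,"ry": 0,"rz": 0},{"dx": 0,"dy": 0,"dz": 0,"rx": 0,"ry": 0,"rz": 0},{"dx": 0,"dy": 0,"dz": 0,"rx": 0,"ry": 0,"rz": 0}], claw=0, newtons=20)

```text
t: 14.2
tcp_pos: [0.5497, 0.1229, 0.0839]
tool_rot: [0.228, 0.974, 0.0, 0.0]
force: [0.8, 2.4, 0.8]
finger_gap: 0.106
gripper_force: 21.3
```

```bash
cat >> h.py <<'E'
def rows(c):
    "sub-pixel scene row of crossbar (col 235..237) and pull (col 238,239)"
    sc=cams.camera_model("scene");g=cv2.cvtColor(cams.snapshot("scene"),7).astype(float)
    s=sensors.sense();T=toH(s["tcp_pos"]);print("T",T.round(2),"gap",(s["finger_gap"]*85).round(2),"F",s["force"].round(1))
    return g,sc,T
E
python3 - <<'E'
from h import *
g,sc,T=rows(0)
print("bar",[g[200:215,c].astype(int).tolist() for c in(235,236)],"pull",g[182:200,238].astype(int).tolist())
E
```

```text
Traceback (most recent call last):
  File "h.py", line 31, in rows
    s=sensors.sense();T=toH(s["tcp_pos"]);print("T",T.round(2),"gap",(s["finger_gap"]*85).round(2),"F",s["force"].round(1))
                                                                     ^^^^^^^^^^^^^^^^^^^^^^^^^^
AttributeError: 'float' object has no attribute 'round'
```

```bash
sed -i 's/(s\["finger_gap"\]\*85).round(2)/round(s["finger_gap"]*85,2)/' h.py
python3 - <<'E'
from h import *
g,sc,T=rows(0)
print("bar",[g[200:215,c].astype(int).tolist() for c in(235,236)],"pull",g[182:200,238].astype(int).tolist())
E
```

```text
T [63.03 -0.63 83.89] gap 8.82 F [1.5 2.1 1. ]
bar [[40, 44, 47, 44, 42, 41, 66, 105, 127, 122, 90, 56, 36, 34, 39], [46, 42, 50, 44, 38, 41, 65, 109, 130, 121, 87, 50, 30, 27, 25]] pull [70, 71, 60, 43, 41, 53, 80, 92, 95, 90, 84, 65, 48, 47, 53, 56, 56, 48]
```

Emit:
move_arm(targets=[{"dx": 0.0056,"dy": 0.0115,"dz": -0.064,"rx": 0,"ry": 0,"rz": 0},{"dx": 0.0056,"dy": 0.0115,"dz": -0.064,"rx": 0,"ry": 0,"rz": 0},{"dx": 0.0056,"dy": 0.0115,"dz": -0.064,"rx": 0,"ry": 0,"rz": 0},{"dx": 0.0056,"dy": 0.0115,"dz": -0.064,"rx": 0,"ry": 0,"rz": 0},{"dx": 0.0056,"dy": 0.0115,"dz": -0.064,"rx": 0,"ry": 0,"rz": 0},{"dx": 0.0056,"dy": 0.0115,"dz": -0.064,"rx": 0,"ry": 0,"rz": 0},{"dx": 0.0056,"dy": 0.0115,"dz": -0.064,"rx": 0,"ry": 0,"rz": 0},{"dx": 0.0056,"dy": 0.0115,"dz": -0.064,"rx": 0,"ry": 0,"rz": 0},{"dx": 0.0056,"dy": 0.0115,"dz": -0.064,"rx": 0,"ry": 0,"rz": 0},{"dx": 0.0056,"dy": 0.0115,"dz": -0.064,"rx": 0,"ry": 0,"rz": 0}])

```text
t: 15.55
tcp_pos: [0.5509, 0.1257, 0.0677]
tool_rot: [0.228, 0.974, -0.0, 0.0]
force: [1.2, 2.0, 1.5]
finger_gap: 0.107
gripper_force: 21.6
```

Run:
```python
from h import *
g,sc,T=rows(0);cm=cams.camera_model("wrist")
print("pull",g[190:212,238].astype(int).tolist())
print("bar",g[210:226,236].astype(int).tolist(), proj(sc,[W(63.7,22,66),W(66.2,14,101.9)]).tolist())
im=cams.snapshot("wrist")[:,:,::-1];cv2.imwrite("pics/w5.png",im)
s2=cams.snapshot("scene")[:,:,::-1];cv2.imwrite("pics/s5.png",s2)
B=proj(cm,[W(63.7,y,66) for y in(27,20,15)]+[W(x,y,60) for y in(15,20) for x in(59.7,67.7,77)]);print(B.round(1).tolist())
a=cv2.resize(im[130:230,250:350],None,fx=6,fy=6,interpolation=2)
cv2.imwrite("pics/w5c.png",a)
```

```text
T [66.04 -0.48 67.55] gap 8.7 F [1.9 2.5 1.5]
pull [36, 39, 33, 38, 44, 62, 78, 87, 86, 80, 66, 53, 52, 56, 49, 45, 42, 42, 33, 37, 36, 36]
bar [41, 36, 33, 23, 35, 71, 113, 129, 113, 69, 64, 103, 114, 104, 98, 96] [[234.68295328288772, 217.11739815909723], [238.11664807074453, 197.89826830104337]]
[[273.4, 200.8], [273.5, 214.1], [273.6, 223.4], [266.1, 219.7], [281.2, 219.6], [298.8, 219.5], [266.0, 210.6], [281.2, 210.5], [298.9, 210.5]]
```

View pics/w5c.png

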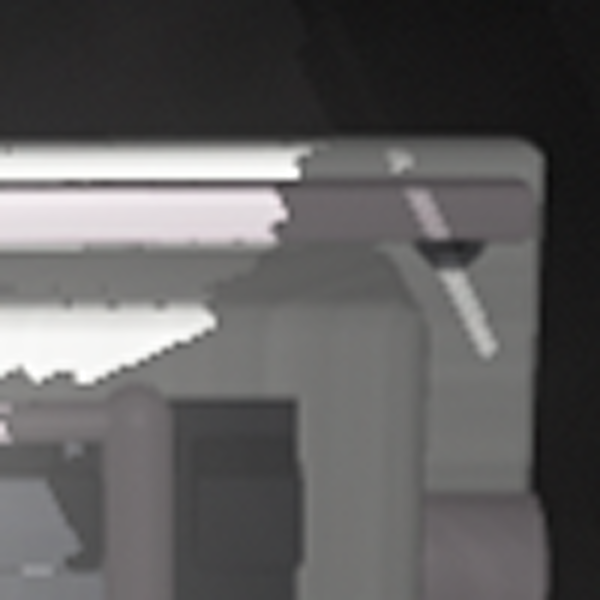

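The crop shows the crossbar at x 105–165 and the shoulder's inner edge at x 190. The bar is over the slot with about 0.7 mm of bias, and the scene row (217.0) confirms bar z≈66. I'll feel downward gently with a small +x correction.

Emit:
move_arm(targets=[{"dx": 0.0036,"dy": 0.0074,"dz": -0.0186,"rx": 0,"ry": 0,"rz": 0},{"dx": 0.0036,"dy": 0.0074,"dz": -0.0186,"rx": 0,"ry": 0,"rz": 0},{"dx": 0.0036,"dy": 0.0074,"dz": -0.0186,"rx": 0,"ry": 0,"rz": 0},{"dx": 0.0036,"dy": 0.0074,"dz": -0.0186,"rx": 0,"ry": 0,"rz": 0},{"dx": 0.0036,"dy": 0.0074,"dz": -0.0186,"rx": 0,"ry": 0,"rz": 0},{"dx": 0.0036,"dy": 0.0074,"dz": -0.0186,"rx": 0,"ry": 0,"rz": 0},{"dx": 0.0036,"dy": 0.0074,"dz": -0.0186,"rx": 0,"ry": 0,"rz": 0},{"dx": 0.0036,"dy": 0.0074,"dz": -0.0186,"rx": 0,"ry": 0,"rz": 0},{"dx": 0.0036,"dy": 0.0074,"dz": -0.0186,"rx": 0,"ry": 0,"rz": 0},{"dx": 0.0036,"dy": 0.0074,"dz": -0.0186,"rx": 0,"ry": 0,"rz": 0}])

```text
t: 16.95
tcp_pos: [0.5514, 0.1274, 0.063]
tool_rot: [0.228, 0.974, -0.0, -0.0]
force: [0.6, -3.0, 0.5]
finger_gap: 0.11
gripper_force: 21.6
```

Emit:
move_arm(targets=[{"dx": 0.0018,"dy": 0.0036,"dz": -0.0124,"rx": 0,"ry": 0,"rz": 0},{"dx": 0.0018,"dy": 0.0036,"dz": -0.0124,"rx": 0,"ry": 0,"rz": 0},{"dx": 0.0018,"dy": 0.0036,"dz": -0.0124,"rx": 0,"ry": 0,"rz": 0},{"dx": 0.0018,"dy": 0.0036,"dz": -0.0124,"rx": 0,"ry": 0,"rz": 0},{"dx": 0.0018,"dy": 0.0036,"dz": -0.0124,"rx": 0,"ry": 0,"rz": 0},{"dx": 0.0018,"dy": 0.0036,"dz": -0.0124,"rx": 0,"ry": 0,"rz": 0},{"dx": 0.0018,"dy": 0.0036,"dz": -0.0124,"rx": 0,"ry": 0,"rz": 0},{"dx": 0.0018,"dy": 0.0036,"dz": -0.0124,"rx": 0,"ry": 0,"rz": 0},{"dx": 0.0018,"dy": 0.0036,"dz": -0.0124,"rx": 0,"ry": 0,"rz": 0},{"dx": 0.0018,"dy": 0.0036,"dz": -0.0124,"rx": 0,"ry": 0,"rz": 0}])

```text
t: 18.2
tcp_pos: [0.5522, 0.1285, 0.0601]
tool_rot: [0.228, 0.974, -0.0, -0.0]
force: [-0.2, -2.8, 1.3]
finger_gap: 0.106
gripper_force: 21.9
```

Run:
```python
from h import *
g,sc,T=rows(0)
print("pull",g[190:212,238].astype(int).tolist(),"bar",g[212:232,236].astype(int).tolist())
print(proj(sc,[W(63.9,22,58.5),W(69,14,94.2)]),ikpull(T[0],T[2]+34.3))
```

```text
T [69.15 -0.5  60.07] gap 8.84 F [-0.6 -3.4  0.3]
pull [34, 39, 35, 36, 41, 46, 51, 55, 66, 74, 72, 71, 74, 65, 53, 50, 47, 46, 38, 35, 39, 30] bar [29, 25, 20, 15, 25, 21, 54, 104, 126, 121, 113, 102, 93, 96, 94, 95, 108, 108, 103, 102]
[[234.9423169  220.77418767]
 [238.34417111 201.07000941]] (array([ 1.63793844, -0.14582683]), array([63.91478985, 58.75365802]), np.float64(5.048709793414476e-28))
```

Emit:
move_arm(targets=[{"dx": 0.0033,"dy": 0.0068,"dz": -0.0256,"rx": 0,"ry": 0,"rz": 0},{"dx": 0.0033,"dy": 0.0068,"dz": -0.0256,"rx": 0,"ry": 0,"rz": 0},{"dx": 0.0033,"dy": 0.0068,"dz": -0.0256,"rx": 0,"ry": 0,"rz": 0},{"dx": 0.0033,"dy": 0.0068,"dz": -0.0256,"rx": 0,"ry": 0,"rz": 0},{"dx": 0.0033,"dy": 0.0068,"dz": -0.0256,"rx": 0,"ry": 0,"rz": 0},{"dx": 0.0033,"dy": 0.0068,"dz": -0.0256,"rx": 0,"ry": 0,"rz": 0},{"dx": 0.0033,"dy": 0.0068,"dz": -0.0256,"rx": 0,"ry": 0,"rz": 0},{"dx": 0.0033,"dy": 0.0068,"dz": -0.0256,"rx": 0,"ry": 0,"rz": 0},{"dx": 0.0033,"dy": 0.0068,"dz": -0.0256,"rx": 0,"ry": 0,"rz": 0},{"dx": 0.0033,"dy": 0.0068,"dz": -0.0256,"rx": 0,"ry": 0,"rz": 0}])

```text
t: 19.5
tcp_pos: [0.5532, 0.1302, 0.0537]
tool_rot: [0.228, 0.974, 0.0, 0.0]
force: [-0.9, -0.8, 2.6]
finger_gap: 0.105
gripper_force: 24.6
```

Run:
```python
from h import *
g,sc,T=rows(0)
print("pull",g[190:212,238].astype(int).tolist(),"bar",g[212:232,236].astype(int).tolist())
q,b,c=ikpull(T[0],T[2]+34.3);print(q,b,proj(sc,[W(b[0],22,b[1])]))
print([ (x,ikbar(x,52)[:2]) for x in (57,58,59,60)])
```

```text
T [71.11 -0.58 53.64] gap 9.05 F [-0.6 -0.8  2.9]
pull [37, 36, 40, 37, 43, 43, 48, 54, 55, 53, 49, 66, 76, 75, 74, 67, 54, 43, 32, 36, 26, 31] bar [23, 20, 24, 24, 26, 20, 24, 23, 61, 103, 116, 124, 121, 106, 95, 101, 112, 135, 158, 135]
[ 1.68586922 -0.20928743] [63.62802314 52.72927001] [[235.14338774 223.69388918]]
[(57, (array([ 1.2366734 , -0.18047335]), array([63.46182924, 87.4153182 ]))), (58, (array([ 1.31749053, -0.18935312]), array([64.77605006, 87.35654318]))), (59, (array([ 1.39264281, -0.19673976]), array([66.03702911, 87.30552678]))), (60, (array([ 1.46340899, -0.20288672]), array([67.25391642, 87.26160371])))]
```

Emit:
move_arm(targets=[{"dx": 0.0026,"dy": 0.0054,"dz": -0.018,"rx": 0,"ry": 0,"rz": 0},{"dx": 0.0026,"dy": 0.0054,"dz": -0.018,"rx": 0,"ry": 0,"rz": 0},{"dx": 0.0026,"dy": 0.0054,"dz": -0.018,"rx": 0,"ry": 0,"rz": 0},{"dx": -0.0105,"dy": -0.0216,"dz": 0,"rx": 0,"ry": 0,"rz": 0},{"dx": -0.0105,"dy": -0.0216,"dz": 0,"rx": 0,"ry": 0,"rz": 0},{"dx": -0.0105,"dy": -0.0216,"dz": 0,"rx": 0,"ry": 0,"rz": 0},{"dx": -0.0105,"dy": -0.0216,"dz": 0,"rx": 0,"ry": 0,"rz": 0},{"dx": -0.0105,"dy": -0.0216,"dz": 0,"rx": 0,"ry": 0,"rz": 0},{"dx": -0.0105,"dy": -0.0216,"dz": 0,"rx": 0,"ry": 0,"rz": 0},{"dx": 0,"dy": 0,"dz": 0,"rx": 0,"ry": 0,"rz": 0}])

```text
t: 20.8
tcp_pos: [0.5517, 0.1272, 0.0523]
tool_rot: [0.228, 0.974, -0.0, -0.0]
force: [0.5, 1.7, 2.2]
finger_gap: 0.103
gripper_force: 24.7
```

Emit:
move_arm(targets=[{"dx": -0.0053,"dy": -0.0108,"dz": 0,"rx": 0,"ry": 0,"rz": 0},{"dx": -0.0053,"dy": -0.0108,"dz": 0,"rx": 0,"ry": 0,"rz": 0},{"dx": -0.0053,"dy": -0.0108,"dz": 0,"rx": 0,"ry": 0,"rz": 0},{"dx": -0.0053,"dy": -0.0108,"dz": 0,"rx": 0,"ry": 0,"rz": 0},{"dx": -0.0053,"dy": -0.0108,"dz": 0,"rx": 0,"ry": 0,"rz": 0},{"dx": -0.0053,"dy": -0.0108,"dz": 0,"rx": 0,"ry": 0,"rz": 0},{"dx": -0.0053,"dy": -0.0108,"dz": 0,"rx": 0,"ry": 0,"rz": 0},{"dx": 0,"dy": 0,"dz": 0,"rx": 0,"ry": 0,"rz": 0},{"dx": 0,"dy": 0,"dz": 0,"rx": 0,"ry": 0,"rz": 0},{"dx": 0,"dy": 0,"dz": 0,"rx": 0,"ry": 0,"rz": 0}])

```text
t: 22.05
tcp_pos: [0.5511, 0.126, 0.0524]
tool_rot: [0.228, 0.974, 0.0, 0.0]
force: [2.3, 4.0, 1.5]
finger_gap: 0.106
gripper_force: 24.2
```

Run:
```python
from h import *
g,sc,T=rows(0)
print("bar",g[212:232,236].astype(int).tolist())
print(ikpull(T[0],T[2]+34.3))
```

```text
T [66.39 -0.65 52.41] gap 9.12 F [3.1 4.4 1.4]
bar [29, 21, 17, 19, 23, 26, 28, 33, 59, 104, 110, 105, 111, 124, 120, 103, 101, 114, 146, 184]
(array([ 1.40807576, -0.20371472]), array([59.10228531, 51.45457419]), np.float64(0.0))
```

The force along x rose to about 5 N with the bar at x≈59, which is the bearing face (56) plus 3 mm. The crossbar is hooked under the lip, so I'll release the pull, rise and go to the lever.

Emit:
move_arm(targets=[{"dx": 0,"dy": 0,"dz": 0,"rx": 0,"ry": 0,"rz": 0},{"dx": 0,"dy": 0,"dz": 0,"rx": 0,"ry": 0,"rz": 0},{"dx": 0,"dy": 0,"dz": 0,"rx": 0,"ry": 0,"rz": 0},{"dx": 0,"dy": 0,"dz": 0,"rx": 0,"ry": 0,"rz": 0},{"dx": 0,"dy": 0,"dz": 0.34,"rx": 0,"ry": 0,"rz": 0},{"dx": 0,"dy": 0,"dz": 0.34,"rx": 0,"ry": 0,"rz": 0},{"dx": 0,"dy": 0,"dz": 0.34,"rx": 0,"ry": 0,"rz": 0},{"dx": 0,"dy": 0,"dz": 0.34,"rx": 0,"ry": 0,"rz": 0},{"dx": 0,"dy": 0,"dz": 0.34,"rx": 0,"ry": 0,"rz": 0},{"dx": 0,"dy": 0,"dz": 0.34,"rx": 0,"ry": 0,"rz": 0}], claw=28)

```text
t: 23.35
tcp_pos: [0.5508, 0.1255, 0.104]
tool_rot: [0.228, 0.974, 0.0, 0.0]
force: [0.6, -0.9, 0.4]
finger_gap: 0.278
gripper_force: 0.0
```

Run:
```python
from h import *
g,sc,T=rows(0);im=cams.snapshot("scene")
print("bar",g[212:232,236].astype(int).tolist(),"pull",g[190:212,238].astype(int).tolist())
# lever bead: bright row in handle columns; compare with projection for theta
for th in(1.3,1.4,1.5,1.6):
    print(th,proj(sc,[W(-30-78*np.cos(th)+3*np.sin(th),y,56+78*np.sin(th)+3*np.cos(th)) for y in(0,13,-13)]).round(1).tolist())
print([(c,g[185:235,c].astype(int).tolist()) for c in(246,254)])
```

```text
T [ 66.19  -1.2  105.01] gap 23.5 F [0.9 0.1 0.6]
bar [22, 24, 23, 21, 18, 28, 25, 31, 60, 103, 119, 150, 226, 231, 189, 126, 104, 140, 200, 205] pull [36, 37, 34, 31, 42, 47, 53, 51, 55, 46, 48, 53, 56, 71, 68, 66, 60, 52, 43, 35, 36, 28]
1.3 [[247.9, 216.6], [239.1, 217.1], [256.7, 216.1]]
1.4 [[247.7, 213.1], [238.9, 213.7], [256.4, 212.6]]
1.5 [[247.5, 210.1], [238.8, 210.7], [256.1, 209.6]]
1.6 [[247.3, 207.6], [238.7, 208.1], [255.9, 207.1]]
[(246, [33, 33, 30, 51, 92, 108, 85, 57, 50, 50, 62, 65, 67, 60, 56, 57, 58, 81, 113, 128, 129, 125, 108, 83, 100, 205, 253, 253, 239, 179, 131, 124, 126, 126, 124, 125, 127, 128, 125, 123, 121, 122, 123, 122, 129, 126, 127, 128, 127, 129]), (254, [101, 102, 104, 101, 89, 64, 45, 38, 41, 41, 43, 41, 39, 38, 35, 37, 59, 101, 117, 125, 126, 114, 88, 60, 154, 251, 255, 253, 229, 160, 126, 124, 125, 126, 125, 126, 131, 131, 127, 130, 132, 131, 131, 131, 129, 128, 128, 130, 126, 130])]
```

The bead is seen at row 212, so the lever is at 1.43 rad as computed, and the bail stayed down. I'll shut the fingers and come up beside the handle from +x.

Emit:
move_arm(targets=[{"dx": -0.137,"dy": -0.277,"dz": 0,"rx": 0,"ry": 0,"rz": 0},{"dx": -0.137,"dy": -0.277,"dz": 0,"rx": 0,"ry": 0,"rz": 0},{"dx": -0.137,"dy": -0.277,"dz": 0,"rx": 0,"ry": 0,"rz": 0},{"dx": -0.137,"dy": -0.277,"dz": 0,"rx": 0,"ry": 0,"rz": 0},{"dx": -0.137,"dy": -0.277,"dz": -0.08,"rx": 0,"ry": 0,"rz": 0},{"dx": -0.137,"dy": -0.277,"dz": -0.08,"rx": 0,"ry": 0,"rz": 0},{"dx": -0.137,"dy": -0.277,"dz": -0.08,"rx": 0,"ry": 0,"rz": 0},{"dx": -0.137,"dy": -0.277,"dz": -0.08,"rx": 0,"ry": 0,"rz": 0},{"dx": -0.137,"dy": -0.277,"dz": -0.08,"rx": 0,"ry": 0,"rz": 0},{"dx": -0.137,"dy": -0.277,"dz": 0,"rx": 0,"ry": 0,"rz": 0}], claw=0)

```text
t: 24.7
tcp_pos: [0.5162, 0.0558, 0.0932]
tool_rot: [0.228, 0.974, -0.0, -0.0]
force: [0.8, 0.0, -0.1]
finger_gap: 0.0
gripper_force: 0.0
```

Run:
```python
from h import *
s=sensors.sense();T=toH(s["tcp_pos"]);print(T,s["force"],s["finger_gap"])
C=lambda th,r=62:np.array([-30-r*np.cos(th)+5*np.sin(th)+8,56+r*np.sin(th)+5*np.cos(th)-24])
ths=[1.43,1.2,1.0,.8,.6,.4,.3,.2,.12]
for t in ths: print(t,C(t).round(1))
p=np.array([T[0],T[2]])
A=[C(t) for t in np.linspace(1.43,1.05,8)]
for q in A: d=q-p;print('%.3f %.3f %.3f'%(*(e*d[0]/25),d[1]/25));p=q
```

```text
[-1.20231598e+01 -5.96157148e-02  9.31559533e+01] [ 0.77710493  0.01947601 -0.05523527] 0.00020208763937235236
1.43 [-25.8  94.1]
1.2 [-39.8  91.6]
1.0 [-51.3  86.9]
0.8 [-61.6  80. ]
0.6 [-70.3  71.1]
0.4 [-77.2  60.7]
0.3 [-79.8  55.1]
0.2 [-81.8  49.2]
0.12 [-83.   44.4]
-0.241 -0.493 0.037
-0.059 -0.121 -0.012
-0.059 -0.120 -0.019
-0.058 -0.119 -0.026
-0.057 -0.118 -0.033
-0.057 -0.116 -0.041
-0.056 -0.114 -0.047
-0.054 -0.111 -0.054
```

Emit:
move_arm(targets=[{"dx": -0.08,"dy": -0.164,"dz": 0.012,"rx": 0,"ry": 0,"rz": 0},{"dx": -0.08,"dy": -0.164,"dz": 0.012,"rx": 0,"ry": 0,"rz": 0},{"dx": -0.08,"dy": -0.164,"dz": 0.012,"rx": 0,"ry": 0,"rz": 0},{"dx": -0.059,"dy": -0.121,"dz": -0.012,"rx": 0,"ry": 0,"rz": 0},{"dx": -0.059,"dy": -0.12,"dz": -0.019,"rx": 0,"ry": 0,"rz": 0},{"dx": -0.058,"dy": -0.119,"dz": -0.026,"rx": 0,"ry": 0,"rz": 0},{"dx": -0.057,"dy": -0.118,"dz": -0.033,"rx": 0,"ry": 0,"rz": 0},{"dx": -0.057,"dy": -0.116,"dz": -0.041,"rx": 0,"ry": 0,"rz": 0},{"dx": -0.056,"dy": -0.114,"dz": -0.047,"rx": 0,"ry": 0,"rz": 0},{"dx": -0.054,"dy": -0.111,"dz": -0.054,"rx": 0,"ry": 0,"rz": 0}])

```text
t: 25.95
tcp_pos: [0.5005, 0.0232, 0.0884]
tool_rot: [0.228, 0.974, 0.0, 0.0]
force: [1.3, 3.3, -0.4]
finger_gap: 0.003
gripper_force: 1.1
```

Run:
```python
from h import *
g,sc,T=rows(0)
print("bar",g[212:232,236].astype(int).tolist(),"pull",g[190:212,238].astype(int).tolist())
for th in(1.,1.05,1.1,1.2,1.3,1.43): print(th,proj(sc,[W(-30-78*np.cos(th)+3*np.sin(th),0,56+78*np.sin(th)+3*np.cos(th))]).round(1).tolist())
print([(c,g[195:260,c].astype(int).tolist()) for c in(250,)])
```

```text
T [-48.49  -0.21  88.26] gap 0.04 F [-0.1  1.3 -0.4]
bar [46, 45, 41, 40, 39, 38, 35, 37, 40, 91, 148, 161, 153, 163, 159, 134, 119, 125, 116, 117] pull [40, 37, 45, 42, 49, 59, 49, 46, 40, 49, 43, 41, 53, 58, 61, 61, 58, 54, 52, 43, 40, 47]
1.0 [[248.7, 229.4]]
1.05 [[248.5, 227.1]]
1.1 [[248.4, 224.8]]
1.2 [[248.1, 220.5]]
1.3 [[247.9, 216.6]]
1.43 [[247.6, 212.2]]
[(250, [184, 139, 110, 83, 65, 60, 58, 58, 46, 36, 36, 31, 33, 37, 44, 37, 37, 38, 35, 36, 30, 33, 34, 30, 34, 31, 39, 38, 33, 46, 70, 108, 128, 135, 128, 117, 112, 110, 110, 110, 110, 108, 110, 107, 107, 109, 110, 106, 109, 120, 127, 113, 108, 108, 103, 79, 72, 76, 99, 117, 116, 114, 105, 109, 113])]
```

The bead is at row 228, so the lever is at about 1.03 rad and following, with the bail still down. I'll continue the arc to past centre.

Run:
```python
from h import *
C=lambda th,r=62:np.array([-30-r*np.cos(th)+5*np.sin(th)+8,56+r*np.sin(th)+5*np.cos(th)-24])
p=C(1.05);p[:]=[-48.6,88.2]
for seq in (np.linspace(1.0,.45,10),np.linspace(.41,.2,10)):
    for t in seq: q=C(t);d=q-p;print('{"dx": %.3f, "dy": %.3f, "dz": %.3f, "rx": 0, "ry": 0, "rz": 0},'%(*(e*d[0]/25),d[1]/25),end=' ');p=q
    print()
```

```text
{"dx": -0.047, "dy": -0.097, "dz": -0.053, "rx": 0, "ry": 0, "rz": 0}, {"dx": -0.058, "dy": -0.118, "dz": -0.076, "rx": 0, "ry": 0, "rz": 0}, {"dx": -0.056, "dy": -0.114, "dz": -0.084, "rx": 0, "ry": 0, "rz": 0}, {"dx": -0.053, "dy": -0.109, "dz": -0.091, "rx": 0, "ry": 0, "rz": 0}, {"dx": -0.051, "dy": -0.104, "dz": -0.098, "rx": 0, "ry": 0, "rz": 0}, {"dx": -0.048, "dy": -0.098, "dz": -0.105, "rx": 0, "ry": 0, "rz": 0}, {"dx": -0.045, "dy": -0.093, "dz": -0.112, "rx": 0, "ry": 0, "rz": 0}, {"dx": -0.042, "dy": -0.086, "dz": -0.118, "rx": 0, "ry": 0, "rz": 0}, {"dx": -0.039, "dy": -0.080, "dz": -0.124, "rx": 0, "ry": 0, "rz": 0}, {"dx": -0.036, "dy": -0.073, "dz": -0.129, "rx": 0, "ry": 0, "rz": 0}, 
{"dx": -0.021, "dy": -0.044, "dz": -0.087, "rx": 0, "ry": 0, "rz": 0}, {"dx": -0.012, "dy": -0.024, "dz": -0.052, "rx": 0, "ry": 0, "rz": 0}, {"dx": -0.011, "dy": -0.023, "dz": -0.052, "rx": 0, "ry": 0, "rz": 0}, {"dx": -0.011, "dy": -0.022, "dz": -0.053, "rx": 0, "ry": 0, "rz": 0}, {"dx": -0.010, "dy": -0.021, "dz": -0.053, "rx": 0, "ry": 0, "rz": 0}, {"dx": -0.010, "dy": -0.020, "dz": -0.054, "rx": 0, "ry": 0, "rz": 0}, {"dx": -0.009, "dy": -0.018, "dz": -0.054, "rx": 0, "ry": 0, "rz": 0}, {"dx": -0.008, "dy": -0.017, "dz": -0.055, "rx": 0, "ry": 0, "rz": 0}, {"dx": -0.008, "dy": -0.016, "dz": -0.055, "rx": 0, "ry": 0, "rz": 0}, {"dx": -0.007, "dy": -0.015, "dz": -0.056, "rx": 0, "ry": 0, "rz": 0},
```

Emit:
move_arm(targets=[{"dx": -0.047,"dy": -0.097,"dz": -0.053,"rx": 0,"ry": 0,"rz": 0},{"dx": -0.058,"dy": -0.118,"dz": -0.076,"rx": 0,"ry": 0,"rz": 0},{"dx": -0.056,"dy": -0.114,"dz": -0.084,"rx": 0,"ry": 0,"rz": 0},{"dx": -0.053,"dy": -0.109,"dz": -0.091,"rx": 0,"ry": 0,"rz": 0},{"dx": -0.051,"dy": -0.104,"dz": -0.098,"rx": 0,"ry": 0,"rz": 0},{"dx": -0.048,"dy": -0.098,"dz": -0.105,"rx": 0,"ry": 0,"rz": 0},{"dx": -0.045,"dy": -0.093,"dz": -0.112,"rx": 0,"ry": 0,"rz": 0},{"dx": -0.042,"dy": -0.086,"dz": -0.118,"rx": 0,"ry": 0,"rz": 0},{"dx": -0.039,"dy": -0.08,"dz": -0.124,"rx": 0,"ry": 0,"rz": 0},{"dx": -0.036,"dy": -0.073,"dz": -0.129,"rx": 0,"ry": 0,"rz": 0}])

```text
t: 27.25
tcp_pos: [0.4884, -0.0011, 0.0634]
tool_rot: [0.228, 0.974, -0.0, -0.0]
force: [1.1, 0.1, 0.3]
finger_gap: -0.003
gripper_force: 0.3
```

Run:
```python
from h import *
g,sc,T=rows(0)
print("bar",g[212:232,236].astype(int).tolist(),"pull",g[190:215,238].astype(int).tolist())
for th in(.3,.4,.5,.6,.7): print(th,proj(sc,[W(-30-78*np.cos(th)+3*np.sin(th),0,56+78*np.sin(th)+3*np.cos(th))]).round(1).tolist())
print([(c,g[210:275,c].astype(int).tolist()) for c in(250,)])
```

```text
T [-75.65   0.26  63.06] gap -0.23 F [ 0.3  0.2 -0.6]
bar [34, 29, 26, 24, 25, 20, 23, 26, 32, 84, 149, 160, 156, 164, 158, 133, 116, 126, 114, 118] pull [41, 36, 36, 34, 36, 35, 38, 40, 44, 48, 37, 32, 34, 36, 34, 33, 37, 36, 40, 35, 36, 34, 37, 37, 37]
0.3 [[250.9, 266.6]]
0.4 [[250.6, 261.3]]
0.5 [[250.3, 255.8]]
0.6 [[249.9, 250.3]]
0.7 [[249.6, 244.9]]
[(250, [242, 243, 242, 242, 241, 241, 241, 238, 223, 181, 195, 223, 192, 148, 118, 93, 71, 59, 55, 53, 44, 38, 30, 34, 35, 41, 38, 35, 30, 39, 33, 34, 33, 29, 36, 34, 40, 36, 29, 35, 30, 37, 35, 31, 49, 80, 109, 105, 102, 118, 131, 142, 139, 125, 119, 118, 117, 121, 117, 120, 118, 120, 122, 122, 121])]
```

The force is small, as expected near dead centre. The gripper hides the pull in the scene view, so I'll check the pull numerically in the wrist and top views.

Run:
```python
from h import *
cm=cams.camera_model("wrist");w=cv2.cvtColor(cams.snapshot("wrist"),7);tp=cams.camera_model("top");t=cv2.cvtColor(cams.snapshot("top"),7)
cv2.imwrite("pics/w6.png",w)
for n,bx,bz,ph in(("hooked",58,52,-.17),("lifted",20,120,.75)):
    px_,pz=bx-36*np.sin(ph),bz+36*np.cos(ph)
    P=proj(cm,[W(bx,15,bz),W(bx,22,bz),W(bx,27,bz),W(px_,10,pz),W(px_,16,pz)]).round(1);Q=proj(tp,[W(px_,0,pz),W(px_,10,pz)]).round(1)
    print(n,P.tolist(),Q.tolist())
P=proj(cm,[W(64.5,y,88) for y in (-12,0,12)]).round().astype(int);print(P.tolist())
for u,v in P:
    if 0<=v<420: print(w[v,max(0,u-22):u+23].tolist())
P=proj(cm,[W(58,24,52)]).round().astype(int)[0];print(P,w[P[1],P[0]-20:P[0]+21].tolist())
```

```text
hooked [[517.6, 217.3], [520.0, 205.2], [521.7, 196.5], [575.9, 250.9], [579.0, 238.9]] [[252.0, 212.0], [249.1, 217.3]]
lifted [[541.7, 276.6], [546.1, 259.0], [549.3, 246.0], [523.7, 336.8], [528.5, 319.2]] [[290.0, 227.4], [287.0, 233.2]]
[[566, 293], [572, 271], [579, 247]]
[86, 93, 98, 105, 112, 115, 121, 123, 110, 95, 130, 138, 139, 141, 142, 142]
[85, 90, 96, 102, 109, 113, 117, 121, 125, 129]
[87, 92, 99]
[521 202] [71, 56, 52, 54, 53, 53, 52, 53, 55, 73, 79, 94, 106, 117, 126, 131, 142, 156, 148, 145, 144, 107, 72, 72, 72, 68, 66, 50, 50, 64, 70, 70, 67, 64, 49, 50, 64, 70, 64, 147, 160]
```

The wrist view shows the crossbar about where the hooked pose predicts it (column ~516), so I'll continue past centre.

Emit:
move_arm(targets=[{"dx": -0.021,"dy": -0.044,"dz": -0.087,"rx": 0,"ry": 0,"rz": 0},{"dx": -0.012,"dy": -0.024,"dz": -0.052,"rx": 0,"ry": 0,"rz": 0},{"dx": -0.011,"dy": -0.023,"dz": -0.052,"rx": 0,"ry": 0,"rz": 0},{"dx": -0.011,"dy": -0.022,"dz": -0.053,"rx": 0,"ry": 0,"rz": 0},{"dx": -0.01,"dy": -0.021,"dz": -0.053,"rx": 0,"ry": 0,"rz": 0},{"dx": -0.01,"dy": -0.02,"dz": -0.054,"rx": 0,"ry": 0,"rz": 0},{"dx": -0.009,"dy": -0.018,"dz": -0.054,"rx": 0,"ry": 0,"rz": 0},{"dx": -0.008,"dy": -0.017,"dz": -0.055,"rx": 0,"ry": 0,"rz": 0},{"dx": -0.008,"dy": -0.016,"dz": -0.055,"rx": 0,"ry": 0,"rz": 0},{"dx": -0.007,"dy": -0.015,"dz": -0.056,"rx": 0,"ry": 0,"rz": 0}])

```text
t: 28.65
tcp_pos: [0.4859, -0.0064, 0.0493]
tool_rot: [0.228, 0.974, -0.0, -0.0]
force: [0.5, 0.4, -1.1]
finger_gap: 0.005
gripper_force: 0.0
```

Run:
```python
from h import *
g,sc,T=rows(0);cm=cams.camera_model("wrist");w=cv2.cvtColor(cams.snapshot("wrist"),7)
for th in(0,.1,.2,.3,.4): print(th,proj(sc,[W(-30-78*np.cos(th)+3*np.sin(th),0,56+78*np.sin(th)+3*np.cos(th))]).round(1).tolist())
print([(c,g[235:300,c].astype(int).tolist()) for c in(246,250)])
for th in(0,.1,.2,.3): print(th,proj(cm,[W(-30-82*np.cos(th),y,56+82*np.sin(th)) for y in(-13,0,13)]).round(1).tolist())
```

```text
T [-81.21  -0.1   49.19] gap -0.05 F [ 0.1  0.  -0.5]
0 [[251.7, 281.3]]
0.1 [[251.5, 276.7]]
0.2 [[251.2, 271.8]]
0.3 [[250.9, 266.6]]
0.4 [[250.6, 261.3]]
[(246, [84, 63, 54, 40, 28, 35, 30, 30, 37, 34, 29, 33, 33, 33, 49, 76, 100, 106, 111, 116, 122, 133, 138, 144, 149, 150, 150, 149, 153, 160, 173, 196, 217, 220, 225, 231, 233, 238, 240, 241, 240, 241, 242, 240, 243, 252, 251, 229, 175, 149, 157, 165, 172, 172, 172, 167, 168, 189, 232, 244, 247, 248, 247, 247, 247]), (250, [136, 108, 86, 70, 62, 57, 49, 39, 34, 32, 35, 36, 40, 35, 36, 39, 34, 33, 34, 37, 38, 35, 37, 34, 33, 40, 34, 33, 34, 41, 71, 105, 116, 110, 110, 120, 140, 148, 149, 166, 204, 224, 232, 237, 245, 252, 249, 223, 167, 120, 107, 106, 105, 106, 107, 109, 114, 121, 123, 119, 125, 139, 158, 163, 164])]
0 [[218.6, 281.1], [217.1, 258.0], [215.5, 233.9]]
0.1 [[216.7, 289.2], [215.1, 265.3], [213.4, 240.2]]
0.2 [[216.4, 298.1], [214.7, 273.3], [212.9, 247.0]]
0.3 [[217.9, 307.7], [216.1, 281.9], [214.3, 254.5]]
```

The bead's lower edge is at row 282, which puts the lever near 0 rad. It has snapped over and the finger force is about 0. I'll back off straight up and measure everything clear of the tool.

Emit:
move_arm(targets=[{"dx": 0,"dy": 0,"dz": 0.2,"rx": 0,"ry": 0,"rz": 0},{"dx": 0,"dy": 0,"dz": 0.4,"rx": 0,"ry": 0,"rz": 0},{"dx": 0,"dy": 0,"dz": 0.6,"rx": 0,"ry": 0,"rz": 0},{"dx": 0,"dy": 0,"dz": 0.8,"rx": 0,"ry": 0,"rz": 0},{"dx": 0,"dy": 0,"dz": 0.8,"rx": 0,"ry": 0,"rz": 0},{"dx": 0,"dy": 0,"dz": 0.8,"rx": 0,"ry": 0,"rz": 0},{"dx": 0,"dy": 0,"dz": 0.8,"rx": 0,"ry": 0,"rz": 0},{"dx": 0,"dy": 0,"dz": 0.8,"rx": 0,"ry": 0,"rz": 0},{"dx": 0,"dy": 0,"dz": 0.6,"rx": 0,"ry": 0,"rz": 0},{"dx": 0,"dy": 0,"dz": 0.2,"rx": 0,"ry": 0,"rz": 0}])

```text
t: 30.0
tcp_pos: [0.4864, -0.0064, 0.201]
tool_rot: [0.228, 0.974, -0.0, 0.001]
force: [-1.1, 0.2, -0.2]
finger_gap: -0.001
gripper_force: 0.0
```

Run:
```python
from h import *
g,sc,T=rows(0)
for th in(0,.1,.2): print(th,proj(sc,[W(-30-78*np.cos(th),0,56+78*np.sin(th)+z) for z in(4,-4)]).round(1).tolist())
print([(c,g[255:300,c].astype(int).tolist()) for c in(246,250,256)])
cm=cams.camera_model("wrist");w=cv2.cvtColor(cams.snapshot("wrist"),7)
for th in(0,.1,.2): print("end",th,proj(cm,[W(-30-82*np.cos(th),6,56+82*np.sin(th))]).round(1).tolist())
P=proj(cm,[W(-112,6,56)]).round().astype(int)[0];print(P,w[P[1],P[0]-15:P[0]+16].tolist())
for bx in(57,59):print("pull",proj(cm,[W(bx+6,0,87.5)]).round(1),"bar",proj(cm,[W(bx,24,52)]).round(1))
for q in (W(63,0,87.5),W(57,24,52)):
    u,v=proj(cm,[q]).round().astype(int)[0];print(u,v,w[v,u-15:u+16].tolist())
print("scene pull",proj(sc,[W(63,12,87.5),W(63,12,95)]).round(1).tolist(),g[193:213,238].astype(int).tolist())
```

```text
T [-80.99  -0.7  200.92] gap 0.23 F [0.4 0.3 0.2]
0 [[251.7, 280.8], [251.9, 285.2]]
0.1 [[251.4, 276.3], [251.7, 280.7]]
0.2 [[251.2, 271.4], [251.4, 275.9]]
[(246, [240, 242, 242, 247, 253, 253, 247, 241, 240, 241, 242, 241, 242, 241, 242, 241, 241, 241, 240, 241, 240, 239, 241, 240, 243, 252, 250, 230, 178, 148, 158, 165, 172, 171, 170, 166, 168, 185, 231, 245, 247, 247, 247, 247, 247]), (250, [240, 242, 241, 246, 251, 250, 241, 239, 239, 240, 240, 240, 238, 239, 241, 241, 239, 239, 240, 240, 241, 241, 239, 239, 244, 252, 249, 222, 167, 124, 107, 106, 106, 103, 106, 108, 112, 115, 121, 119, 124, 139, 157, 168, 163]), (256, [253, 253, 253, 254, 254, 252, 244, 239, 238, 239, 239, 238, 240, 239, 239, 240, 241, 240, 240, 239, 240, 240, 239, 235, 244, 251, 244, 213, 154, 118, 107, 105, 106, 105, 110, 117, 123, 115, 111, 107, 119, 154, 171, 166, 152])]
end 0 [[244.1, 180.6]]
end 0.1 [[243.7, 182.6]]
end 0.2 [[244.2, 184.6]]
[244 181] [67, 68, 71, 71, 73, 74, 76, 78, 80, 83, 82, 85, 85, 84, 108, 181, 233, 242, 245, 242, 231, 214, 210, 242, 249, 248, 248, 248, 248, 248, 248]
pull [[446.3 194.7]] bar [[425.5 160.2]]
pull [[448.6 194.7]] bar [[427.5 160.2]]
446 195 [88, 107, 123, 135, 142, 151, 160, 170, 174, 170, 157, 153, 148, 186, 177, 202, 255, 255, 57, 42, 48, 48, 48, 48, 45, 44, 46, 44, 46, 45, 45]
425 160 [88, 96, 97, 93, 92, 92, 99, 82, 75, 74, 79, 106, 132, 147, 169, 180, 162, 127, 90, 96, 101, 93, 88, 99, 102, 90, 87, 88, 105, 85, 91]
scene pull [[239.8, 206.1], [239.6, 202.3]] [40, 37, 48, 53, 53, 52, 48, 42, 49, 50, 53, 52, 56, 67, 69, 64, 58, 52, 51, 51]
```

The lever is flat, with the bead top at row 280.8 as predicted for 0 rad. The pull sits at row 207 (206.1 predicted). The bar is at x≈56.3, which matches the end block home and a spring stretch of about 3 mm. The tool is clear, so I'll hand in.

```bash
python3 -c "
from station import order
print(order.sign_off())"
```

```text
the job is handed in; nothing more can be done
None
```

I closed the draw latch and handed the job in at about 30 s; the hand-in gave no verdict, but by my camera measurements the crossbar is hooked under the keeper's lip (spring stretched about 3 mm), the lever is flat, the end block is home, and the arm is clear of everything; I steered well clear of the jar and beaker but did not re-measure them.

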